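Pin-gauge two cored mortar blocks and scrap the choked one

ROBOT

A 6-joint arm with a two-finger parallel gripper is mounted at the origin on the work surface. World frame = base frame: x ahead of the robot, y to its left, z up, the work surface at z = 0. Lengths are in m, angles in rad, forces in N, time in s.
With the tool pointing down it reaches from about 0.35 to 0.775 m from the base axis. Payload 5.5 kg.
Tool frame: the origin (TCP) lies between the finger pads; the fingertips stand 25 mm ahead of it and the grasp point (between the pads) lies 6 mm ahead of it; z points along the fingers, y is the direction in which the jaws open and shut (so a half turn about z gives the same grasp; the last joint's range is limited). The gripper opens to 85 mm and grips with 20 to 120 N. Pads are 22 mm wide; open, the fingers measure 114 mm over their backs; the gripper's body (76 mm by 85 mm) begins 54 mm behind the grasp point. The pads swing forward as they close: fully open they stand 13 mm farther back than shut.
Start: joints at [-1.427, 0.313, 0.046, 1.304, 0, 1.431], TCP at [0.161, -0.552, 0.223] pointing down, gripper open.
Joint ranges: [-2.76, 2.76], [-0.86, 1.69], [-1.03, 1.26], [-2.2, 2.34], [-1.47, 1.5], [-3.14, 3.14]. Speed limits (rad/s): [2.57, 2.57, 3.14, 3.14, 3.14, 3.14].

INTERFACE

Orientations are given as [roll, pitch, yaw] about the fixed x, y, z axes, in that order (R = Rz(yaw) Ry(pitch) Rx(roll)).
In Python, from rig import * gives the robot as it stands. The module is installed in compiled form; this text tells all that it offers.
- The arm moves only by the shell command python3 -m jog 'ROWS' [OPENING] [FORCE]. ROWS is text: rows parted by semicolons, each of 4 numbers parted by spaces: the shift along the tool's x, y, z in cm, then the turn about the tool's z in degrees. In form: dx dy dz spin; .... A call has 1 to 5 rows; each row is the pose to reach, as a shift and turn from the pose commanded when the call began, along the tool's axes at that moment; what a row does not reach only later rows make up. A row lasts 1/10 s, in which the tool goes at most 50 mm and 8.59 degrees, less where a joint would pass 70% of its speed; a pose out of reach is approached as far as the arm can. A call with a gripper value outside its range is refused whole. OPENING is the gripper's target within -1 to 1 (shut at 1, half-way at 0, fully open at -1), set as the call begins (- or left out, the last holds). The fingers move at their own pace and stop on an object; FORCE is the grip in N (left out, the last holds). Time passes only in rows, so rows that repeat a pose let the fingers close. It gives the time, the measured TCP pose, the force and the opening at its end, in the units of the state.
- get_state(): the state, without advancing time (a new reading comes with each control period).
- grab_frame(name): name is "scene" or "top"; returns the picture (420x560x3 uint8, red, green, blue); there is no depth.
- camera_model(name): a dict with "fx", "fy", "cx", "cy" (pixels), "k1" (the pictures are not rectified: a ray, as slopes to the right and down, at radius r is drawn at 1 + k1 r^2 times it, then the intrinsics apply), "extrinsics" (4x4, takes a point from world to camera coordinates). Camera axes: x right, y up, looking along -z (the intrinsics and any distortion apply to the point x, -y, -z); pixel columns grow to the right and rows downward; lengths in m; the calibration is good to about 2 mm. A picture is of the moment at which its call begins. camera_model takes no time and is no camera call.
- hand_in(): hands the job in, once; it reports no verdict.
The state is a dict: "time_s": time; "q": joint angles; "joint_vel": joint speeds; "effort": joint torques, N m; "ee_pos": TCP position; "tcp_rot": TCP orientation; "force": force on the tool from outside, world axes, zero at the start; "wrist_torque": the same for the moment, N m; "grip_width": finger opening in m.
Only numpy, scipy, OpenCV 4.12 (cv2) and the standard library are available. Lean on these libraries where they do the work, as an engineer would, in place of code of your own. Each camera call takes 0.05 s, during which the arm holds its last target.

TASK

One of the two mortar blocks has a bore that is choked with grout deep down. Try the bores gently with the pin gauge from its stand, without forcing it (brittle mortar: stay under 45 N), and leave the gauge standing in the block that it enters fully, its collar down on the block, with that block left where it stands on the mat. Then set the other block upright in the scrap tray, and leave the other things on the bench alone.

Things in the scene. Friction and masses are not known exactly. Their poses are not given: they have to be found in the camera images.
- gauge_grip (a point): Pin gauge, loose, 140 g, upright in the stand at the start: a 16 mm round steel pin 42 mm long with a foot tapered to 10 mm over its last 3.5 mm, above it a collar 26 mm across and 4 mm thick, above that a square ribbed grip 22 x 22 mm, 34 mm high. This point is the centre of the square grip, 63 mm above the pin's foot; z up along the pin, x and y square to the grip's faces.
- gauge_tip (a point): Centre of the foot of the pin gauge's pin, 63 mm below the centre of its grip. With the gauge fully home in a block, the collar's underside lies on the block's top face and the foot is 42 mm below that face.
- block_a_centre (a point): Loose pale mortar test block, 54 x 54 mm and 50 mm high, standing on the rubber mat, about 320 g. This point is its centre, half-way up; z up, x and y square to its sides. A round upright bore, 17.5 mm across, opens in the top face; it was cast out of centre: its axis is 5 mm from the middle of the face, in an unknown direction that differs from block to block.
- block_b_centre (a point): Loose pale mortar test block, 54 x 54 mm and 50 mm high, standing on the rubber mat, about 320 g. This point is its centre, half-way up; z up, x and y square to its sides. A round upright bore, 17.5 mm across, opens in the top face; it was cast out of centre: its axis is 5 mm from the middle of the face, in an unknown direction that differs from block to block.
- gauge: The pin gauge described above, its origin at the pin's foot.
- block_a: The block of that point; origin at the centre of its underside. In one of the two blocks the bore is clear to 46 mm deep; in the other, grout narrows it to 14 mm across from about 22 mm below the top face down. Which is which changes from one time to the next and cannot be told from the outside.
- block_b: The block of that point; origin at the centre of its underside. In one of the two blocks the bore is clear to 46 mm deep; in the other, grout narrows it to 14 mm across from about 22 mm below the top face down. Which is which changes from one time to the next and cannot be told from the outside.
- stand: Gauge stand, fixed: grey plastic block 70 x 70 mm, 46 mm high, with a round 18 mm hole through the middle in which the gauge stands, its collar on the stand's top. Origin at the centre of its underside.
- tray_floor (a point): Scrap tray, fixed: open dark steel tray, 170 mm (its x) by 150 mm (its y) outside, walls 4 mm thick and 28 mm high, empty. This point is the centre of its inner floor, 5 mm above the table.
- mat: Thin black rubber bench mat, fixed, 250 mm (x) by 360 mm (y), 4 mm thick, on which the two blocks stand at the start: their top faces are 54 mm above the table. Origin at the centre of its underside.
- jar_1: Bystander: sample jar with white lid, 42 mm across, 62 mm high; origin at the centre of its underside.
- jar_2: Bystander: sample jar with white lid, like jar_1.
- jar_3: Bystander: sample jar with white lid, like jar_1.
- cube: Bystander: solid mortar cube of 50 mm without any bore; origin at the centre of its underside.
- brush: Bystander: hand brush lying on the table.
- scraper: Bystander: flat scraper lying on the table.
- core: Bystander: solid reddish clay core standing upright, 40 mm across, 70 mm high; origin at the centre of its underside.
Not all that is in view belongs to the job. Leave any blue or turquoise look-alike of the block_b alone.

How it is judged:
On the way:
1. the gauge stands fully home in one of the blocks on the mat (((z of gauge_tip in the frame of block_a_centre between -0.024 and -0.014 m and horizontal distance between gauge_tip and block_a_centre below 0.01 m and angle between gauge_tip's own z axis and vertical below 0.12 rad and distance of block_a_centre from where it was at the start of the episode below 0.04 m and angle between block_a_centre's own z axis and vertical below 0.1 rad) or (z of gauge_tip in the frame of block_b_centre between -0.024 and -0.014 m and horizontal distance between gauge_tip and block_b_centre below 0.01 m and angle between gauge_tip's own z axis and vertical below 0.12 rad and distance of block_b_centre from where it was at the start of the episode below 0.04 m and angle between block_b_centre's own z axis and vertical below 0.1 rad))), for 0.2 s.
At the end, for the whole second after the job is handed in: Gauge upright (0.12 rad) and fully home (collar within 3 mm of the block) in the clear block, which is upright and within 40 mm of its start; the other block upright (0.12 rad) on the tray floor, its centre within 70 mm (tray x) and 60 mm (tray y) of the tray centre (((z of gauge_tip in the frame of block_a_centre between -0.024 and -0.014 m and horizontal distance between gauge_tip and block_a_centre below 0.01 m and angle between each of gauge_tip, block_b_centre's own z axis and vertical below 0.12 rad and distance of block_a_centre from where it was at the start of the episode below 0.04 m and angle between block_a_centre's own z axis and vertical below 0.1 rad and x of block_b_centre in the frame of tray_floor between -0.07 and 0.07 m and y of block_b_centre in the frame of tray_floor between -0.06 and 0.06 m and z of block_b_centre in the frame of tray_floor between 0.018 and 0.032 m) or (z of gauge_tip in the frame of block_b_centre between -0.024 and -0.014 m and horizontal distance between gauge_tip and block_b_centre below 0.01 m and angle between each of gauge_tip, block_a_centre's own z axis and vertical below 0.12 rad and distance of block_b_centre from where it was at the start of the episode below 0.04 m and angle between block_b_centre's own z axis and vertical below 0.1 rad and x of block_a_centre in the frame of tray_floor between -0.07 and 0.07 m and y of block_a_centre in the frame of tray_floor between -0.06 and 0.06 m and z of block_a_centre in the frame of tray_floor between 0.018 and 0.032 m))); the robot touches nothing.
It fails at once if the gauge is forced against a block or down its bore (more than 45 N) (contact force between gauge and block_a above 45 N or contact force between gauge and block_b above 45 N or (contact force between mat and block_a above 48 N and horizontal distance between gauge_tip and block_a_centre below 0.015 m) or (contact force between mat and block_b above 48 N and horizontal distance between gauge_tip and block_b_centre below 0.015 m)).
It fails at once if a bystander is moved by more than 20 mm (distance of any of jar_1, jar_2, jar_3, cube, brush, scraper, core from where it was at the start of the episode above 0.02 m).
It also fails if it takes over 72 s, if anything falls off the work surface, if the arm or the gripper's body presses on something with over 40 N, if the wrist force passes 120 N, or if a joint passes its speed limit or range.

## Working session

There is one attempt and no reset: what is moved stays moved. The work goes in short steps, Python scripts to look and compute and a shell command to move; the robot and the scene stay as the last step left them, time stands still between calls to the robot, and variables do not carry over. Pictures are saved under pics/ and viewed, and the job is handed in when it is done.

```bash
mkdir -p pics; python3 - <<'E'
from rig import *
import cv2
for n in ("scene","top"):
    im=grab_frame(n); cv2.imwrite(f"pics/{n}0.png",im[:,:,::-1])
    m=camera_model(n); print(n,{k:(v if k!='extrinsics' else [list(map(lambda x:round(float(x),4),r)) for r in v]) for k,v in m.items()})
print(get_state())
E
```

```text
scene {'fx': 398.40735017899004, 'fy': 398.40735017899004, 'cx': 277.4440979378417, 'cy': 212.39826035079088, 'k1': 0.03098244884749489, 'extrinsics': [[-0.4245, 0.9054, 0.0045, 0.2854], [-0.6418, -0.3044, 0.7039, 0.2527], [0.6387, 0.296, 0.7103, -1.3095], [0.0, 0.0, 0.0, 1.0]]}
top {'fx': 396.2585331360739, 'fy': 396.2585331360739, 'cx': 276.5609466334457, 'cy': 204.12968654195353, 'k1': -0.10066856656709426, 'extrinsics': [[-0.0098, -0.9996, -0.0265, -0.0475], [0.9992, -0.0108, 0.0384, -0.5127], [-0.0387, -0.0261, 0.9989, -0.9353], [0.0, 0.0, 0.0, 1.0]]}
{'time_s': 0.1, 'q': array([-1.42654241e+00,  3.13949906e-01,  4.51137542e-02,  1.30360512e+00,
       -1.70211591e-05,  1.43121114e+00]), 'joint_vel': array([ 0.00078001, -0.0016794 ,  0.00485587, -0.00175021,  0.00036806,
       -0.00058869]), 'effort': array([ 3.94123985e-03, -4.81724203e+01,  2.99245369e+01,  1.26667757e-02,
       -6.58216163e-05,  4.65390031e-06]), 'ee_pos': array([ 0.16095165, -0.55153316,  0.22189271]), 'tcp_rot': array([-3.13996134e+00, -2.12009552e-04,  2.83838942e-01]), 'force': array([ 0.0271741 ,  0.58152098, -0.35801144]), 'wrist_torque': array([ 0.01072163, -0.02366461, -0.02826584]), 'grip_width': 0.08516748149152643}
```

View pics/scene0.png

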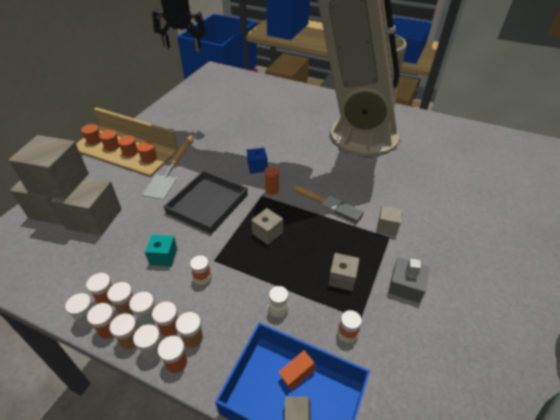

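View pics/top0.png

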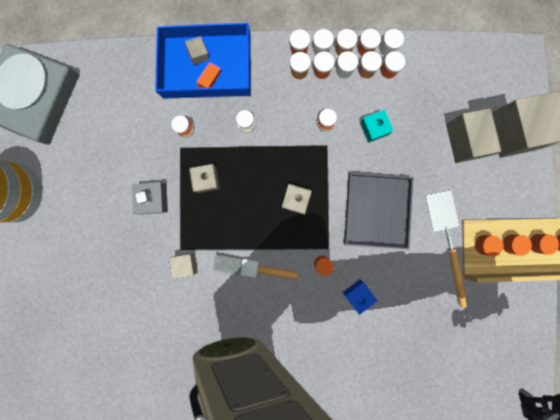

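The scene shows two pale blocks on the mat (top view about (204,178) and (297,199)), the stand with the gauge (146,197), and the tray (379,208). I'll enlarge these for measurement.

```bash
cat > h.py <<'E'
import numpy as np, cv2
from rig import *
def ray(n,u,v):
    m=camera_model(n); E=np.array(m['extrinsics'])
    K=np.array([[m['fx'],0,m['cx']],[0,m['fy'],m['cy']],[0,0,1.]])
    p=cv2.undistortPoints(np.array([[[u,v]]],float),K,np.array([m['k1'],0,0,0,0.]))[0,0]
    R=E[:3,:3]; c=-R.T@E[:3,3]
    return c,R.T@np.array([p[0],-p[1],-1.])
def at(n,u,v,z):
    c,d=ray(n,u,v); return c+d*(z-c[2])/d[2]
def proj(n,P):
    m=camera_model(n); E=np.array(m['extrinsics']); p=E[:3,:3]@np.array(P,float)+E[:3,3]
    x,y=p[0]/-p[2],-p[1]/-p[2]; s=1+m['k1']*(x*x+y*y)
    return m['fx']*x*s+m['cx'],m['fy']*y*s+m['cy']
def crop(n,im,x0,y0,w,h,s,f):
    c=cv2.resize(im[y0:y0+h,x0:x0+w,::-1],None,fx=s,fy=s,interpolation=cv2.INTER_CUBIC)
    for i in range(0,w,10):
        cv2.line(c,(i*s,0),(i*s,6 if i%20 else 12),(0,0,255),1)
        if i%20==0: cv2.putText(c,str(x0+i),(i*s+2,22),0,.4,(0,0,255),1)
    for i in range(0,h,10):
        cv2.line(c,(0,i*s),(6 if i%20 else 12,i*s),(0,0,255),1)
        if i%20==0: cv2.putText(c,str(y0+i),(14,i*s+4),0,.4,(0,0,255),1)
    cv2.imwrite(f,c)
E
python3 - <<'E'
from h import *
t=cv2.imread("pics/top0.png")[:,:,::-1]; s=cv2.imread("pics/scene0.png")[:,:,::-1]
crop("top",t,125,150,100,75,8,"pics/c1.png")
crop("top",t,270,170,60,56,10,"pics/c2.png")
crop("top",t,335,160,90,90,6,"pics/c3.png")
crop("scene",s,235,190,60,60,10,"pics/c4.png")
crop("scene",s,320,235,120,75,6,"pics/c5.png")
E
```

```text
(no output)
```

View pics/c1.png

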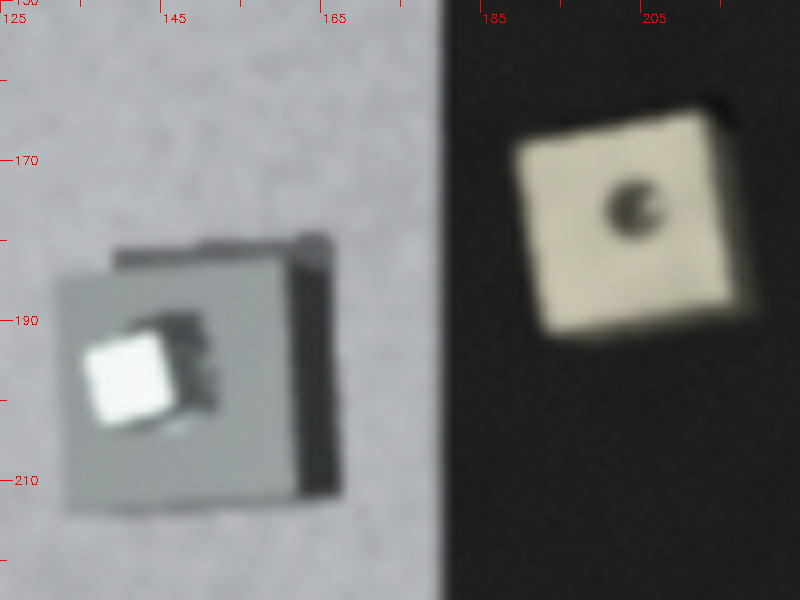

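View pics/c2.png

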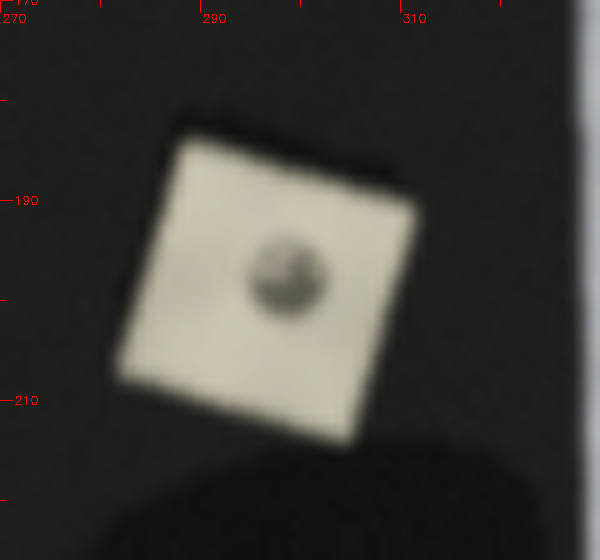

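View pics/c3.png

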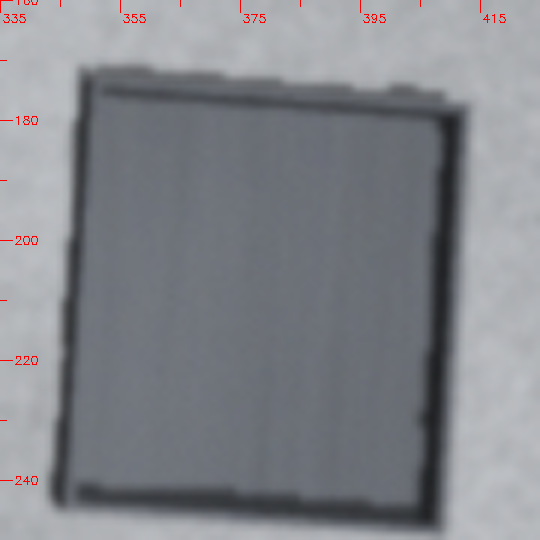

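View pics/c4.png

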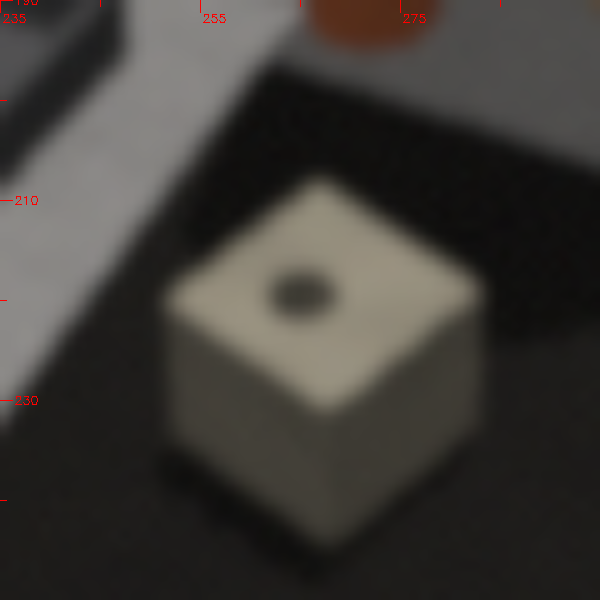

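View pics/c5.png

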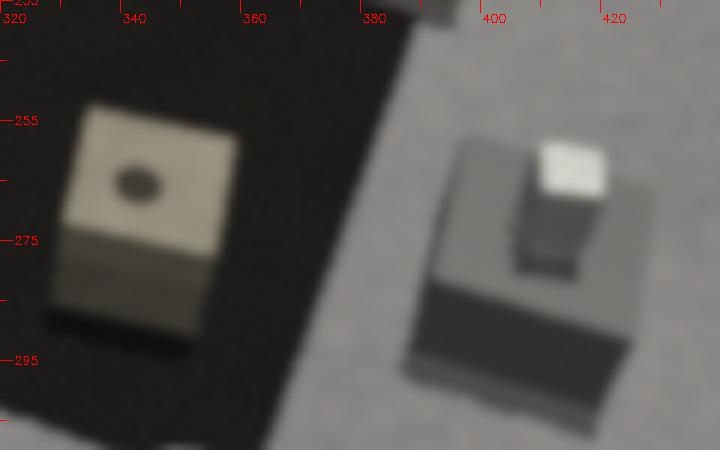

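```bash
python3 - <<'E'
from h import *
def go(n,name,pts,x0,y0,s,z):
    P=np.array([at(n,x0+(a+.5)/s-.5,y0+(b+.5)/s-.5,z)[:2] for a,b in pts])
    if len(P)==1: print(n,name,(P[0]*1000).round(1));return
    c=P.mean(0); L=[np.linalg.norm(P[i]-P[(i+1)%4])*1000 for i in range(4)]
    e=[(P[(i+1)%4]-P[i]) for i in range(4)]
    a=[np.degrees(np.arctan2(x[1],x[0]))%90 for x in e]
    print(n,name,(c*1000).round(1),'L',np.round(L,1),'ang',np.round(a,1))
go("top","gauge",[(84,350),(155,331),(176,408),(105,427)],125,150,8,.084)
go("top","stand",[(54,277),(285,258),(300,495),(66,513)],125,150,8,.046)
go("top","B1",[(517,143),(706,110),(738,303),(548,335)],125,150,8,.054)
go("top","bore1",[(635,210)],125,150,8,.054)
go("top","B2",[(186,133),(418,205),(352,443),(117,375)],270,170,10,.054)
go("top","bore2",[(288,278)],270,170,10,.054)
go("top","tray",[(82,70),(468,106),(440,527),(55,503)],335,160,6,.028)
go("scene","B2",[(322,175),(485,290),(325,413),(165,297)],235,190,10,.054)
go("scene","bore2",[(302,295)],235,190,10,.054)
go("scene","B1",[(88,103),(237,136),(215,257),(62,222)],320,235,6,.054)
go("scene","bore1",[(138,184)],320,235,6,.054)
go("scene","gauge",[(543,142),(607,150),(603,198),(541,190)],320,235,6,.084)
go("scene","stand",[(462,137),(656,187),(630,342),(432,278)],320,235,6,.046)
E
```

```text
top gauge [528.7 249.8] L [21.2 22.6 21.2 22.6] ang [13.8 15.9 13.9 16. ]
top stand [528.9 250.4] L [70.  69.4 70.6 69.5] ang [3.7 3.9 3.8 3.3]
top B1 [573.7 114.6] L [55.7 56.5 55.8 56.3] ang [8.9 9.4 8.7 9.3]
top bore1 [577.3 112.3]
top B2 [522.9 -99. ] L [55.2 56.1 55.4 57.2] ang [72.  73.8 73.2 73.5]
top bore2 [ 525.3 -103.6]
top tray [ 495.8 -290.9] L [152.6 164.9 150.8 168.9] ang [84.2 84.9 85.7 85.5]
scene B2 [523.5 -98.1] L [56.5 55.5 54.5 56.3] ang [70.6 71.8 71.4 73.8]
scene bore2 [ 526.7 -102.5]
scene B1 [574.4 115.6] L [55.6 56.4 54.6 56.6] ang [9.1 9.  9.3 9.9]
scene bore1 [578.9 112.5]
scene gauge [531.1 251.3] L [21.8 21.9 20.7 21.7] ang [16.1  7.4 16.  10.1]
scene stand [531.1 250.3] L [69.6 72.  68.1 67.7] ang [6.1 3.1 2.6 4.4]
```

Measurements from the two cameras agree within 2 mm and the sizes come out right. Next I'll add a helper that converts a world target into tool-axis shifts.

```bash
cat >> h.py <<'E'
from scipy.spatial.transform import Rotation as Ro
def to(x,y,z,yawdeg):
    s=get_state(); R=Ro.from_euler('xyz',s['tcp_rot']).as_matrix()
    d=R.T@(np.array([x,y,z])-s['ee_pos'])*100
    sp=-(yawdeg-np.degrees(s['tcp_rot'][2]))
    print('t',round(s['time_s'],2),'pos',(s['ee_pos']*1000).round(1),'rpy',np.degrees(s['tcp_rot']).round(2),'F',s['force'].round(1),'w',round(s['grip_width']*1000,1))
    print('  shift cm',d.round(2),'spin',round(sp,1),'len',round(np.linalg.norm(d),2))
E
python3 -c "
from h import *
to(.42,-.2,.22,14.9)"
```

```text
t 0.1 pos [ 161.  -551.5  221.9] rpy [-1.7991e+02 -1.0000e-02  1.6260e+01] F [ 0.   0.6 -0.4] w 85.2
  shift cm [ 34.71 -26.49   0.24] spin 1.4 len 43.67
```

```bash
python3 -m jog '3.5 -2.65 0 0; 7 -5.3 0 0; 10.5 -8 0 0; 14 -10.6 0 0; 17.3 -13.2 0 0'; python3 -m jog '3.5 -2.65 0 0; 7 -5.3 0 0; 10.5 -8 0 0; 14 -10.6 0 0; 17.3 -13.2 0 1.4'; python3 -c "
from h import *
to(.5295,.2504,.2,14.9)"
```

```text
time_s: 0.6
ee_pos: [0.2908, -0.3751, 0.2223]
tcp_rot: [-3.141, -0.0, 0.283]
force: [1.3, 0.0, 0.2]
grip_width: 0.0852
time_s: 1.1
ee_pos: [0.4199, -0.2, 0.2225]
tcp_rot: [-3.141, 0.0, 0.259]
force: [-0.0, -1.0, -0.7]
grip_width: 0.0854
t 1.1 pos [ 419.9 -200.   222.5] rpy [-1.7999e+02  1.0000e-02  1.4830e+01] F [-0.  -1.  -0.7] w 85.4
  shift cm [ 22.12 -40.73   2.25] spin -0.1 len 46.41
```

```bash
python3 -m jog '2.2 -4.1 0 0; 4.4 -8.2 0 0; 6.6 -12.2 0 0; 8.8 -16.3 0 0; 11.1 -20.4 0 0'; python3 -m jog '2.2 -4.1 0 0; 4.4 -8.2 0 0; 6.6 -12.2 0 0; 8.8 -16.3 1 0; 11.02 -20.33 2.2 0';  python3 -m jog '0 0 0 0'; python3 - <<'E'
from h import *
to(.5295,.2504,.079,14.9)
im=grab_frame("top"); crop("top",im,100,150,100,75,8,"pics/g1.png")
im=grab_frame("scene"); crop("scene",im,360,200,100,75,8,"pics/g2.png")
E
```

```text
time_s: 1.6
ee_pos: [0.474, 0.0258, 0.2225]
tcp_rot: [3.142, 0.0, 0.259]
force: [0.9, -0.8, -1.0]
grip_width: 0.0855
time_s: 2.1
ee_pos: [0.5316, 0.2406, 0.2006]
tcp_rot: [-3.132, -0.001, 0.282]
force: [0.3, 0.9, -0.4]
grip_width: 0.0854
time_s: 2.2
ee_pos: [0.5316, 0.241, 0.1977]
tcp_rot: [-3.131, 0.003, 0.284]
force: [-0.0, 0.3, 0.4]
grip_width: 0.0853
t 2.2 pos [531.6 241.  197.7] rpy [-1.7942e+02  1.7000e-01  1.6270e+01] F [-0.   0.3  0.4] w 85.3
  shift cm [ 0.1  -0.84 11.88] spin 1.4 len 11.91
```

View pics/g2.png

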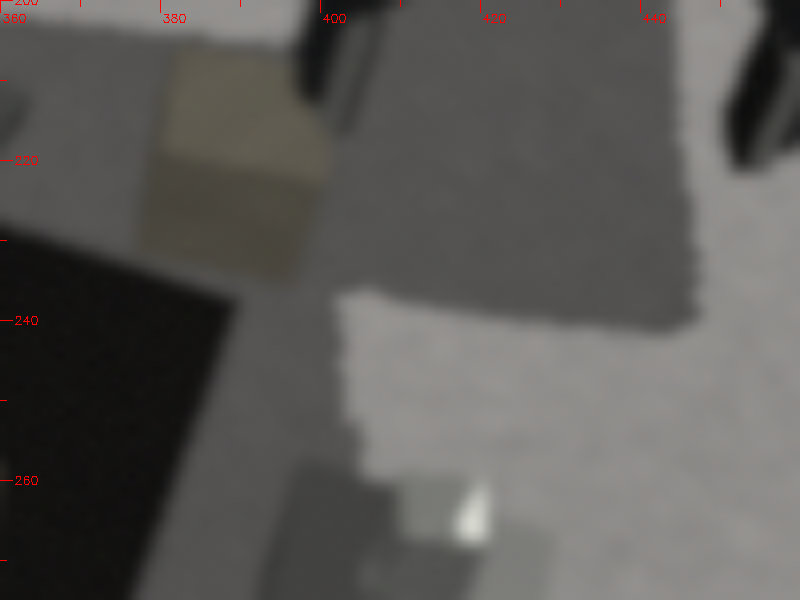

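The scene crop shows the gripper still above the stand, with the gauge top at about (416,262). The last fast rows left a small residual, so I'll correct it at a slower pace.

```bash
python3 -m jog '0.1 -0.45 2.5 0.7; 0.2 -0.9 5 1.4; 0.2 -0.9 5 1.4'; python3 - <<'E'
from h import *
to(.5295,.2504,.079,14.9)
E
```

```text
time_s: 2.6
ee_pos: [0.5316, 0.2346, 0.148]
tcp_rot: [-3.124, 0.006, 0.269]
force: [-1.0, -0.6, -0.5]
grip_width: 0.0852
t 2.6 pos [531.6 234.6 148. ] rpy [-179.      0.37   15.42] F [-1.  -0.6 -0.5] w 85.2
  shift cm [ 0.26 -1.45  6.93] spin 0.5 len 7.08
```

```bash
python3 - <<'E'
from h import *
s=get_state(); print(s['q'].round(3),s['joint_vel'].round(3),s['effort'].round(1))
E
python3 -m jog '0 0 0 0; 0 0 0 0'; python3 - <<'E'
from h import *
s=get_state(); print(s['q'].round(3),s['joint_vel'].round(3))
to(.5295,.2504,.079,14.9)
E
```

```text
[ 0.268  0.36  -0.073  1.145  0.017  3.141] [ 0.006 -0.025  0.065  0.06   0.001 -0.001] [  0.1 -50.1  29.6  -1.    0.1   0. ]
time_s: 2.8
ee_pos: [0.5347, 0.2364, 0.1526]
tcp_rot: [-3.124, -0.002, 0.27]
force: [-0.1, 0.1, 0.0]
grip_width: 0.0857
[ 0.27   0.357 -0.065  1.146  0.018  3.141] [ 0.006 -0.003  0.008 -0.004  0.001  0.001]
t 2.8 pos [534.7 236.4 152.6] rpy [-1.7899e+02 -1.1000e-01  1.5500e+01] F [-0.1  0.1  0. ] w 85.7
  shift cm [-0.14 -1.36  7.38] spin 0.6 len 7.51
```

Joint 6 has reached its 3.14 limit. I'll use the other pair of grip faces, a quarter turn away at yaw 104.9°.

```bash
python3 -m jog '0 0 -1 -8.5; 0 0 -1 -17; 0 0 -1 -25.5; 0 0 -1 -34; 0 0 -1 -42.5'; python3 -m jog '0 0 0 -8.5; 0 0 0 -17; 0 0 0 -25.5; 0 0 0 -34; 0 0 0 -42.5';python3 -m jog '0 0 0 -4.4; 0 0 0 -4.4'; python3 - <<'E'
from h import *
s=get_state(); print(s['q'].round(3),s['joint_vel'].round(3))
to(.5295,.2504,.14,104.9)
E
```

```text
time_s: 3.3
ee_pos: [0.5349, 0.2367, 0.1627]
tcp_rot: [-3.13, -0.014, 1.019]
force: [-0.1, -0.8, 0.3]
grip_width: 0.0856
time_s: 3.8
ee_pos: [0.5349, 0.2367, 0.1627]
tcp_rot: [3.141, -0.018, 1.761]
force: [-0.3, 0.2, -0.5]
grip_width: 0.0857
time_s: 4.0
ee_pos: [0.5348, 0.2367, 0.1625]
tcp_rot: [3.14, -0.018, 1.832]
force: [-0.4, 0.1, -0.5]
grip_width: 0.0853
[ 0.27   0.352 -0.048  1.169  0.018  1.58 ] [ 0.001  0.005 -0.005 -0.002  0.001  0.068]
t 4.0 pos [534.8 236.7 162.5] rpy [179.88  -1.02 104.95] F [-0.4  0.1 -0.5] w 85.3
  shift cm [ 1.42 -0.16  2.27] spin 0.1 len 2.68
```

The wrist keeps a 1° tilt, now about the jaw axis. A gauge gripped upright in the stand stays upright if I don't spin afterwards, so I'll carry on.

```bash
python3 -m jog '0.7 -0.08 1.1 0; 1.42 -0.16 2.3 0; 1.42 -0.16 2.3 0'; python3 - <<'E'
from h import *
to(.5295,.2504,.079,104.9)
im=grab_frame("top"); crop("top",im,100,150,100,75,8,"pics/g3.png")
im=grab_frame("scene"); crop("scene",im,360,210,100,75,8,"pics/g4.png")
E
```

```text
time_s: 4.3
ee_pos: [0.5266, 0.2509, 0.1356]
tcp_rot: [-3.137, -0.018, 1.832]
force: [0.0, -0.7, -0.7]
grip_width: 0.086
t 4.3 pos [526.6 250.9 135.6] rpy [-179.74   -1.03  104.98] F [ 0.  -0.7 -0.7] w 86.0
  shift cm [-0.23  0.29  5.65] spin 0.1 len 5.66
```

View pics/g4.png

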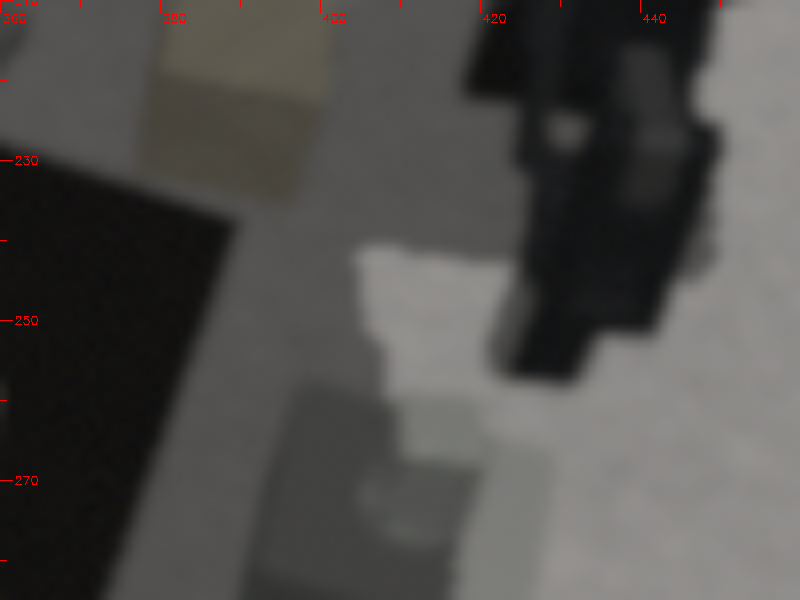

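View pics/g3.png

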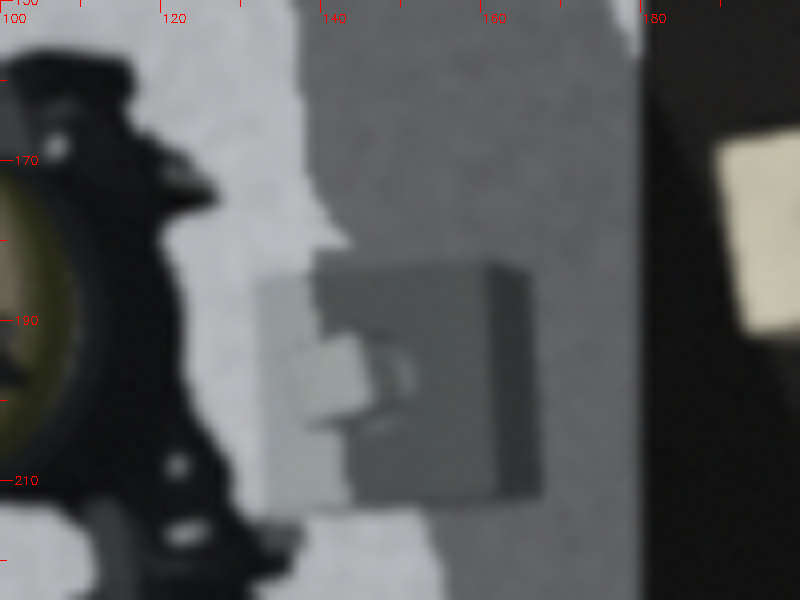

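```bash
python3 - <<'E'
from h import *
s=get_state();R=Ro.from_euler('xyz',s['tcp_rot']).as_matrix();p=s['ee_pos']
for n in("scene","top"):
  for d in ((0,0,0),(0,.0425,.012),(0,-.0425,.012),(0,.057,.012),(0,-.057,.012)): print(n,d,np.round(proj(n,p+R@np.array(d)),1))
im=grab_frame("scene"); crop("scene",im,360,150,130,140,4,"pics/g5.png")
im=grab_frame("top"); crop("top",im,40,130,160,150,4,"pics/g6.png")
E
```

```text
scene (0, 0, 0) [421.7 245.3]
scene (0, 0.0425, 0.012) [421.9 265.8]
scene (0, -0.0425, 0.012) [418.8 233.6]
scene (0, 0.057, 0.012) [422.5 271.7]
scene (0, -0.057, 0.012) [418.3 228.6]
top (0, 0, 0) [131.3 196. ]
top (0, 0.0425, 0.012) [128.6 177.3]
top (0, -0.0425, 0.012) [138.3 215.5]
top (0, 0.057, 0.012) [127.1 170.9]
top (0, -0.057, 0.012) [140. 222.]
```

View pics/g5.png

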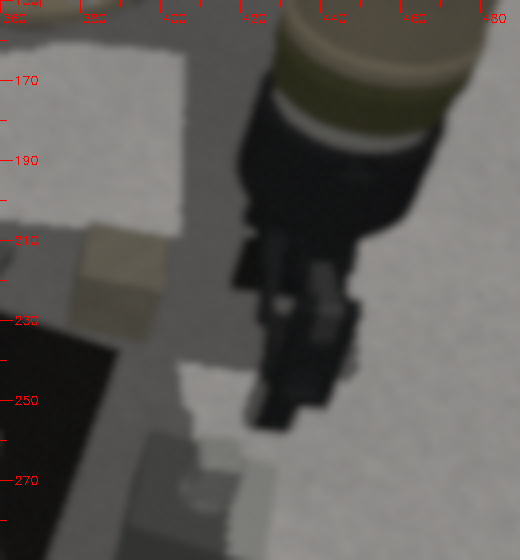

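View pics/g6.png

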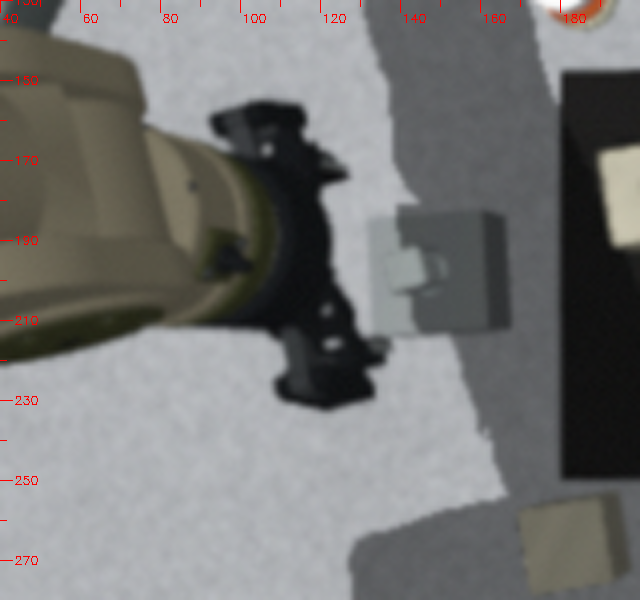

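```bash
python3 - <<'E'
from h import *
s=get_state();R=Ro.from_euler('xyz',s['tcp_rot']).as_matrix();p=s['ee_pos']
for n in("scene","top"):
  for dz in (.025,.012,0,-.012):
   print(n,dz,[np.round(proj(n,p+R@np.array((x,y,dz))),1).tolist() for y in (.0425,-.0425) for x in (-.011,.011)])
im=grab_frame("scene"); crop("scene",im,405,200,60,65,9,"pics/g7.png")
im=grab_frame("top"); crop("top",im,85,145,75,85,7,"pics/g8.png")
E
```

```text
scene 0.025 [[414.5, 269.0], [426.1, 270.6], [411.9, 237.1], [422.7, 238.4]]
scene 0.012 [[416.0, 265.0], [427.8, 266.5], [413.3, 233.0], [424.3, 234.3]]
scene 0 [[417.4, 261.2], [429.3, 262.7], [414.7, 229.1], [425.7, 230.4]]
scene -0.012 [[418.9, 257.3], [431.0, 258.8], [416.0, 225.2], [427.2, 226.5]]
top 0.025 [[135.5, 176.2], [126.1, 178.9], [145.1, 213.8], [135.5, 216.5]]
top 0.012 [[133.3, 175.5], [123.7, 178.3], [143.0, 213.7], [133.3, 216.4]]
top 0 [[131.3, 174.8], [121.5, 177.7], [141.1, 213.6], [131.3, 216.3]]
top -0.012 [[129.2, 174.2], [119.3, 177.0], [139.1, 213.4], [129.1, 216.3]]
```

View pics/g7.png

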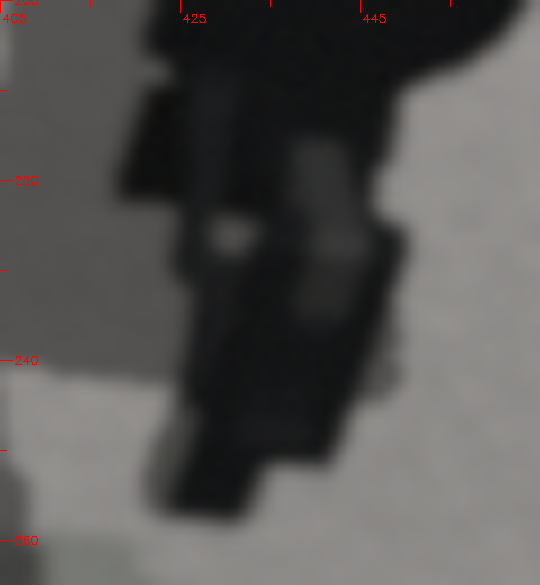

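View pics/g8.png

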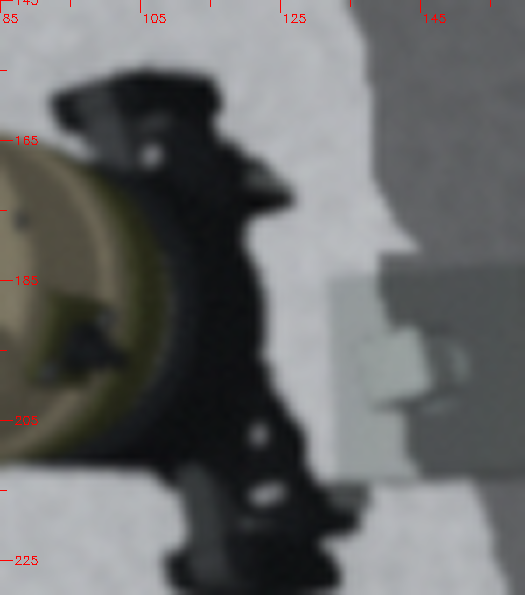

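```bash
python3 - <<'E'
from h import *
def tri(a,b):
    c1,d1=ray("scene",*a);c2,d2=ray("top",*b)
    t=np.linalg.lstsq(np.c_[d1,-d2],c2-c1,rcond=None)[0]
    P,Q=c1+t[0]*d1,c2+t[1]*d2
    return ((P+Q)/2*1000).round(1),np.linalg.norm(P-Q)*1000
s=get_state();R=Ro.from_euler('xyz',s['tcp_rot']).as_matrix();p=s['ee_pos']
for a,b in (((421.5,255.5),(126.3,173.5)),((421.5,255.5),(125,173)),((421.5,256.5),(127,172.5))):
    P,e=tri(a,b); print(P,e,'tool',(R.T@(P/1000-p)*1000).round(1))
E
```

```text
[573.2 253.6 157.5] 0.04225985031734574 tool [ -7.9  43.6 -19.4]
[574.3 254.4 159.4] 2.2433621437206352 tool [ -7.4  44.9 -21.3]
[575.2 253.4 156.4] 1.5953999605470577 tool [ -8.6  45.5 -18.3]
```

Triangulating the near fingertip (scene (421.5,255.5), top (126.3,173.5)) puts it at z≈0.157. That's higher than the stated tool geometry implies. I'll descend in stages and check the height by sight.

```bash
python3 -m jog '-0.1 0.15 1.8 0; -0.23 0.29 3.6 0; -0.23 0.29 3.6 0; -0.23 0.29 3.6 0'; python3 - <<'E'
from h import *
to(.5295,.2504,.079,104.9)
im=grab_frame("scene"); crop("scene",im,390,215,70,70,8,"pics/g9.png")
im=grab_frame("top"); crop("top",im,85,145,85,85,7,"pics/g10.png")
E
```

```text
time_s: 5.0
ee_pos: [0.5318, 0.2493, 0.1022]
tcp_rot: [-3.141, -0.018, 1.832]
force: [0.9, 0.5, -0.0]
grip_width: 0.0856
t 5.0 pos [531.8 249.3 102.2] rpy [-179.94   -1.02  104.94] F [ 0.9  0.5 -0. ] w 85.6
  shift cm [ 0.13 -0.19  2.32] spin 0.0 len 2.33
```

View pics/g9.png

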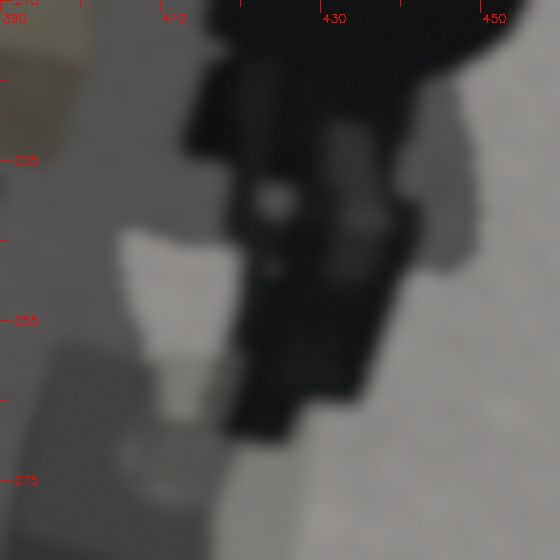

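View pics/g10.png

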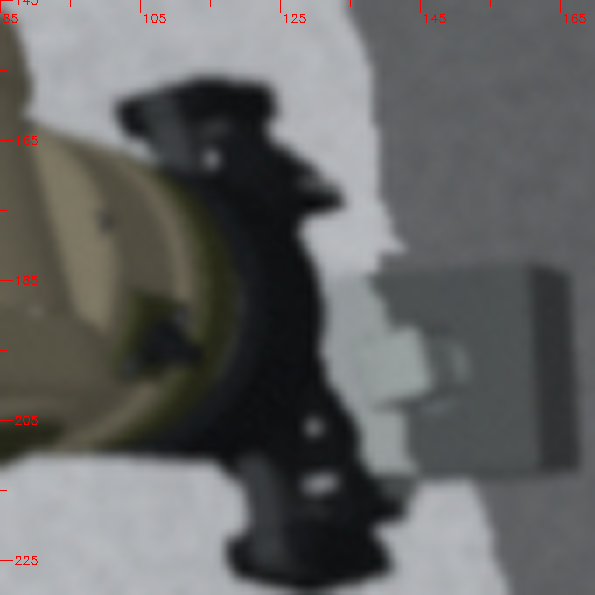

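```bash
cat >> h.py <<'E'
def tri(a,b):
    c1,d1=ray("scene",*a);c2,d2=ray("top",*b)
    t=np.linalg.lstsq(np.c_[d1,-d2],c2-c1,rcond=None)[0]
    P,Q=c1+t[0]*d1,c2+t[1]*d2
    return ((P+Q)/2*1000).round(1),np.linalg.norm(P-Q)*1000
E
python3 - <<'E'
from h import *
s=get_state();R=Ro.from_euler('xyz',s['tcp_rot']).as_matrix();p=s['ee_pos']
for a,b in (((417,268),(133.5,173.3)),((416.5,268),(132.5,173)),((418,268.5),(133.5,174.5))):
    P,e=tri(a,b); print(P,e,'tool',(R.T@(P/1000-p)*1000).round(1))
for z in (.084,.1,.12,.14): print(z,np.round(proj("top",(.5295,.2504,z)),1),np.round(proj("scene",(.5295,.2504,z)),1))
E
```

```text
[577.2 253.2 122.9] 2.6374252548828356 tool [ -7.7  44.1 -19.9]
[578.1 253.5 124.3] 0.0872362995073683 tool [ -7.6  45.  -21.3]
[574.9 255.  119.4] 3.58647192635782 tool [ -5.4  42.3 -16.4]
0.084 [140.6 196.6] [414.9 262.2]
0.1 [137.9 196.2] [416.8 257.4]
0.12 [134.5 195.6] [419.3 251.3]
0.14 [130.9 195.1] [421.9 244.9]
```

```bash
python3 -m jog '0 -0.1 1.2 0; 0 -0.1 2.3 0; 0 -0.1 2.3 0; 0 -0.1 2.3 0'; python3 - <<'E'
from h import *
to(.5295,.2504,.079,104.9)
im=grab_frame("scene"); crop("scene",im,380,225,70,70,8,"pics/g11.png")
im=grab_frame("top"); crop("top",im,95,145,85,85,7,"pics/g12.png")
E
```

```text
time_s: 5.5
ee_pos: [0.5302, 0.2494, 0.0783]
tcp_rot: [-3.139, -0.018, 1.832]
force: [-0.1, 0.2, -0.9]
grip_width: 0.0855
t 5.5 pos [530.2 249.4  78.3] rpy [-179.88   -1.01  104.96] F [-0.1  0.2 -0.9] w 85.5
  shift cm [ 0.11 -0.04 -0.07] spin 0.1 len 0.14
```

View pics/g11.png

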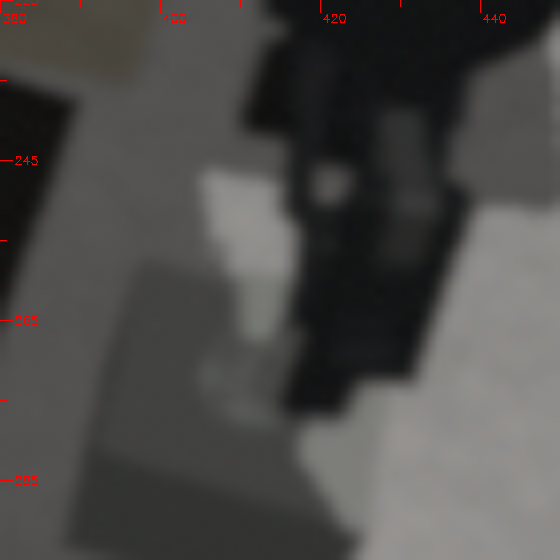

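View pics/g12.png

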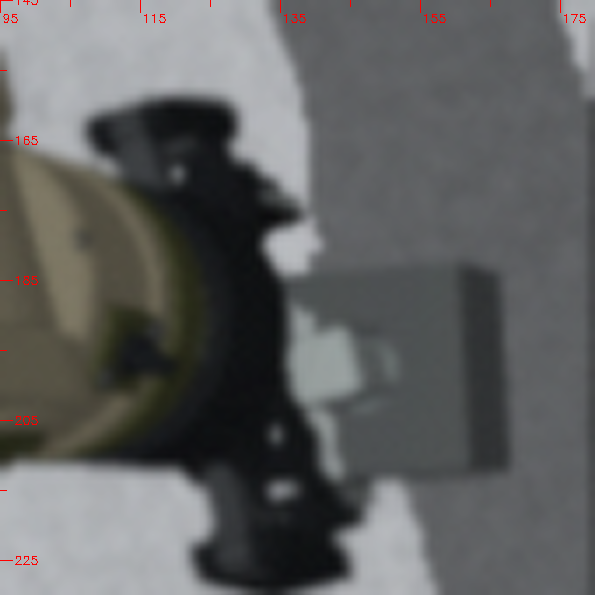

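```bash
python3 -m jog '0.1 -0.04 1.0 0; 0.1 -0.04 2.2 0; 0.1 -0.04 2.2 0; 0.1 -0.04 2.2 0'; python3 - <<'E'
from h import *
to(.5295,.2504,.079,104.9)
im=grab_frame("scene"); crop("scene",im,380,225,70,70,8,"pics/g13.png")
E
```

```text
time_s: 6.0
ee_pos: [0.5293, 0.2507, 0.0561]
tcp_rot: [-3.139, -0.018, 1.832]
force: [0.8, -1.0, 0.2]
grip_width: 0.0852
t 6.0 pos [529.3 250.7  56.1] rpy [-179.87   -1.01  104.96] F [ 0.8 -1.   0.2] w 85.2
  shift cm [ 0.01  0.   -2.29] spin 0.1 len 2.29
```

View pics/g13.png

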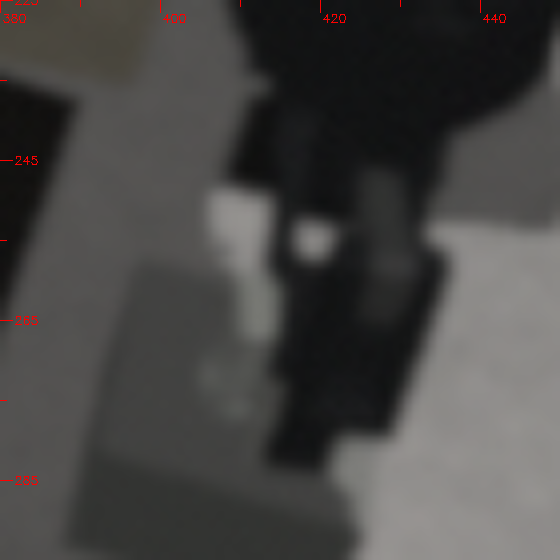

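```bash
python3 -c "
from h import *
for z in (.045,.06,.07,.08): print(z,proj('scene',(.574,.241,z)),proj('scene',(.574,.254,z)))"
python3 -m jog '0 0 0 0; 0 0 0 0; 0 0 0 0' 0.3 25; python3 -c "
from h import *
im=grab_frame('scene'); crop('scene',im,380,225,70,70,8,'pics/g14.png')"
```

```text
0.045 (np.float64(401.38350322885526), np.float64(287.3614412763666)) (np.float64(407.6353960380821), np.float64(289.62898854310265))
0.06 (np.float64(403.0039665019404), np.float64(283.22751782197224)) (np.float64(409.34460139849705), np.float64(285.50347345339617))
0.07 (np.float64(404.108096457344), np.float64(280.4125008252684)) (np.float64(410.50932679768044), np.float64(282.6938926082626))
0.08 (np.float64(405.23189054179613), np.float64(277.54876383146404)) (np.float64(411.6949034621343), np.float64(279.83544469864944))
time_s: 6.35
ee_pos: [0.5303, 0.2509, 0.0573]
tcp_rot: [3.142, -0.018, 1.832]
force: [-0.1, -0.7, -0.0]
grip_width: 0.0439
```

View pics/g14.png

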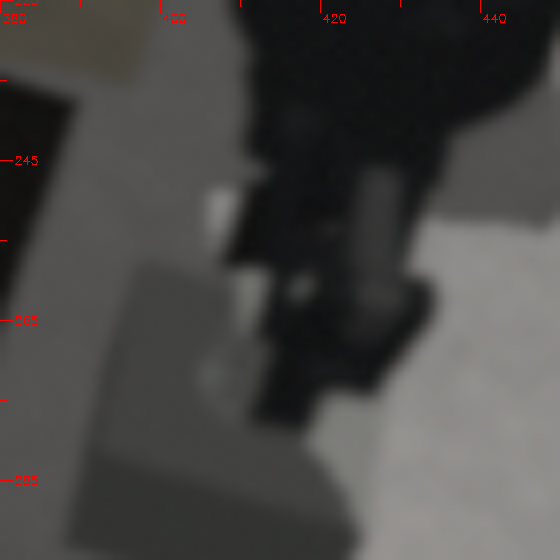

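```bash
python3 -m jog '0 0 0 0; 0 0 0 0; 0 0 0 0; 0 0 0 0' 1 40; python3 -c "
from h import *
s=get_state();print(s['ee_pos'],s['force'],s['wrist_torque'],s['grip_width'],s['tcp_rot'])
im=grab_frame('scene'); crop('scene',im,380,225,70,70,8,'pics/g15.png')"
```

```text
time_s: 6.8
ee_pos: [0.5303, 0.2509, 0.0573]
tcp_rot: [3.142, -0.018, 1.832]
force: [-0.9, -0.3, 3.8]
grip_width: 0.021
[0.53030369 0.25089707 0.05732549] [-0.8530967 -0.2780341  3.8110906] [-0.03841201  0.00897864 -0.00195956] 0.020994075675538692 [ 3.1415155  -0.01777872  1.83183245]
```

View pics/g15.png

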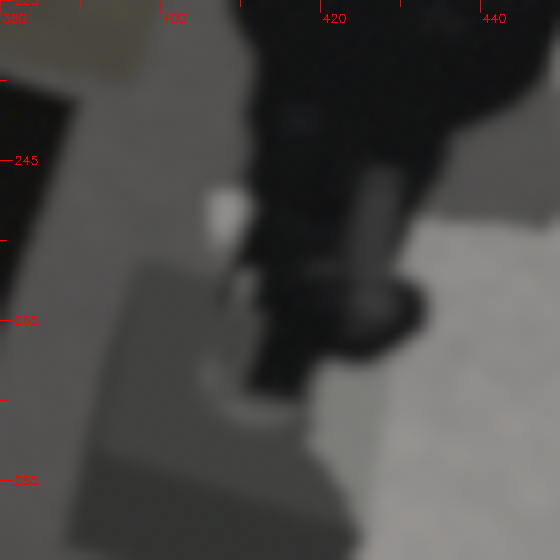

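Gripped at 21 mm, with the pads just above the collar. Now I'll lift straight up.

```bash
python3 -c "
from h import *
to(.5303,.2509,.1373,104.96)"
```

```text
t 6.85 pos [530.3 250.9  57.3] rpy [180.    -1.02 104.96] F [ 0.8 -0.7  3. ] w 21.1
  shift cm [ 0.14  0.   -8.  ] spin -0.0 len 8.0
```

```bash
python3 -m jog '0.04 0 -2 0; 0.07 0 -4 0; 0.11 0 -6 0; 0.14 0 -8 0; 0.14 0 -8 0' - 60; python3 - <<'E'
from h import *
im=grab_frame('scene'); crop('scene',im,370,200,90,90,6,'pics/l1.png')
to(.5786,.1129,.1373,104.96)
E
```

```text
time_s: 7.35
ee_pos: [0.5316, 0.2513, 0.1393]
tcp_rot: [3.138, -0.018, 1.832]
force: [0.5, -0.4, -1.8]
grip_width: 0.0207
t 7.4 pos [530.8 251.1 137.6] rpy [179.91  -1.02 104.96] F [ 0.4  0.9 -2.2] w 20.9
  shift cm [-14.58   1.05  -0.23] spin 0.0 len 14.62
```

View pics/l1.png

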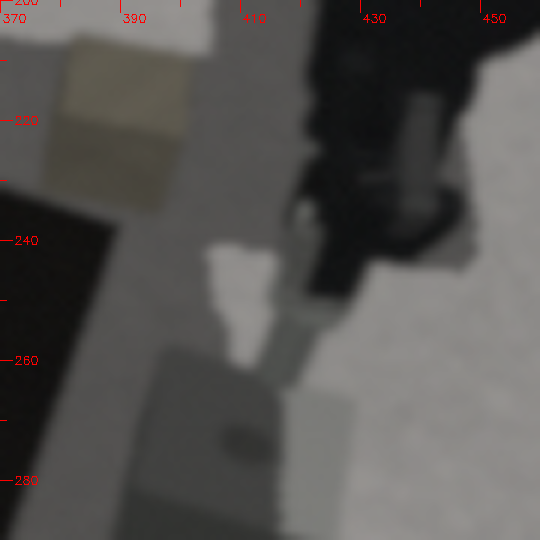

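```bash
python3 -c "
from h import *
for z in (.084,.128): print(proj('scene',(.530,.2506,z)))"
python3 -m jog '-3.6 0.26 0 0; -7.2 0.52 0 0; -10.9 0.8 -0.1 0; -14.58 1.05 -0.1 0; -14.58 1.05 -0.1 0'; python3 -m jog '0 0 0 0; 0 0 0 0'; python3 - <<'E'
from h import *
im=grab_frame('scene'); crop('scene',im,310,200,90,90,6,'pics/m1.png')
im=grab_frame('top'); crop('top',im,150,140,90,70,8,'pics/m2.png')
to(.5786,.1129,.1373,104.96)
E
```

```text
(np.float64(414.9172842669483), np.float64(262.3716098183303))
(np.float64(420.3556365029468), np.float64(248.9391451524793))
time_s: 7.9
ee_pos: [0.5784, 0.1086, 0.1332]
tcp_rot: [-3.139, -0.017, 1.827]
force: [0.1, 0.6, -0.5]
grip_width: 0.021
time_s: 8.1
ee_pos: [0.5768, 0.1132, 0.1342]
tcp_rot: [-3.139, -0.019, 1.832]
force: [0.1, 0.1, -1.3]
grip_width: 0.0202
t 8.2 pos [577.1 113.7 134.8] rpy [-179.9    -1.04  105.05] F [-1.   0.8 -0.4] w 20.3
  shift cm [-0.12  0.12 -0.25] spin 0.1 len 0.3
```

View pics/m1.png

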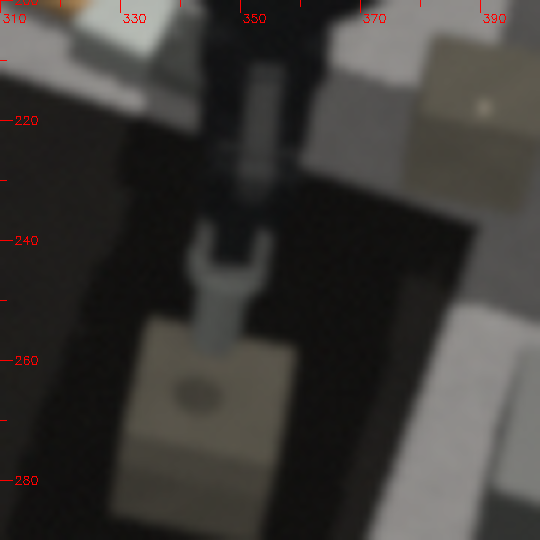

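View pics/m2.png

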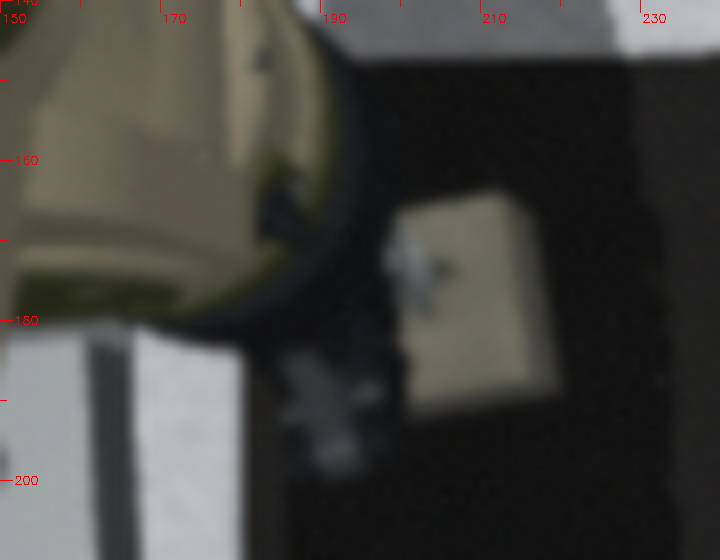

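```bash
python3 - <<'E'
from h import *
f=lambda a,b,x0,y0,s:(x0+(a+.5)/s-.5,y0+(b+.5)/s-.5)
p=get_state()['ee_pos'];print(p)
fz=.004+p[2]-.0573
print('foot scene',at('scene',*f(213,347,310,200,6),fz)*1000)
print('bore scene',at('scene',*f(198,396,310,200,6),.054)*1000)
print('foot top',at('top',*f(425,295,150,140,8),fz)*1000)
print('pred foot px', np.array(proj('scene',(p[0]-.0008,p[1]-.0005,fz))),np.array(proj('top',(p[0]-.0008,p[1]-.0005,fz))), f(213,347,310,200,6))
to(.5786,.1129,.106,104.96)
E
```

```text
[0.57707824 0.11374985 0.13479922]
foot scene [578.14234413 114.34339752  81.49922142]
bore scene [579.72991786 112.76001721  54.        ]
foot top [572.85160066 109.30129428  81.49922142]
pred foot px [344.8682901  256.61800035] [200.93748439 174.93372354] (345.0833333333333, 257.4166666666667)
t 8.2 pos [577.1 113.7 134.8] rpy [-179.9    -1.04  105.05] F [-1.   0.8 -0.4] w 20.3
  shift cm [-0.17  0.13  2.88] spin 0.1 len 2.89
```

```bash
python3 -m jog '-0.15 0.13 1.2 0; -0.15 0.13 2.2 0; -0.15 0.13 2.2 0; -0.15 0.13 2.2 0'; python3 - <<'E'
from h import *
im=grab_frame('scene'); crop('scene',im,310,220,70,70,8,'pics/m3.png')
to(.5786,.1126,.0893,104.96)
E
```

```text
time_s: 8.6
ee_pos: [0.5787, 0.1122, 0.1126]
tcp_rot: [-3.139, -0.018, 1.832]
force: [0.4, 0.3, -1.3]
grip_width: 0.0208
t 8.65 pos [579.2 112.1 113.1] rpy [-179.94   -1.02  104.98] F [-0.4 -0.8 -1.1] w 20.8
  shift cm [ 0.02 -0.04  2.38] spin 0.0 len 2.38
```

View pics/m3.png

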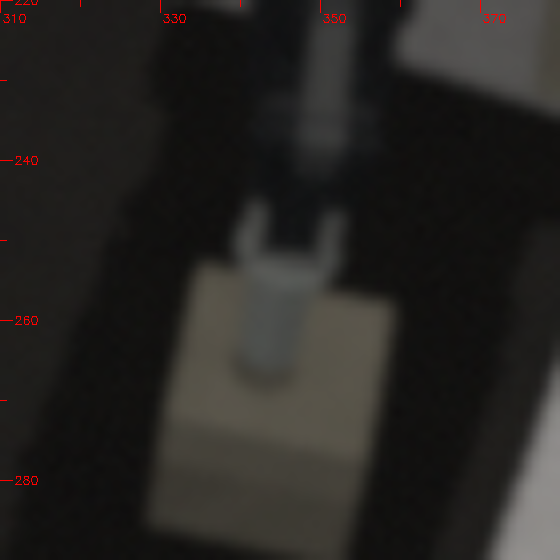

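```bash
python3 -m jog '0 -0.02 0.3 0; -0.01 -0.02 0.55 0; -0.01 -0.02 0.8 0; -0.02 -0.02 1.0 0; -0.02 -0.02 1.2 0'; python3 - <<'E'
from h import *
print(get_state()['wrist_torque'])
to(.5786,.1126,.0893,104.96)
E
```

```text
time_s: 9.15
ee_pos: [0.5792, 0.1119, 0.1012]
tcp_rot: [-3.141, -0.018, 1.832]
force: [-1.2, -0.5, -0.8]
grip_width: 0.0206
[ 0.01871467 -0.01234732  0.04867361]
t 9.15 pos [579.2 111.9 101.2] rpy [-179.97   -1.02  104.95] F [-1.2 -0.5 -0.8] w 20.6
  shift cm [ 0.06 -0.04  1.19] spin -0.0 len 1.19
```

The pin is 6 mm into the bore with no contact force. Continuing gently.

```bash
python3 -m jog '0 0 0.3 0; -0.01 0 0.6 0; -0.01 0 0.9 0; -0.02 0 1.1 0; -0.02 0 1.2 0'; python3 -m jog '0 0 0.1 0; 0 0 0.2 0; 0 0 0.3 0; 0 0 0.3 0'; python3 - <<'E'
from h import *
to(.5786,.1126,.0893,104.96)
E
```

```text
time_s: 9.65
ee_pos: [0.579, 0.1119, 0.089]
tcp_rot: [-3.141, -0.018, 1.832]
force: [-0.2, -0.7, -1.5]
grip_width: 0.0205
time_s: 10.05
ee_pos: [0.5791, 0.112, 0.0863]
tcp_rot: [-3.141, -0.018, 1.832]
force: [-0.2, -0.2, -1.1]
grip_width: 0.0207
t 10.05 pos [579.1 112.   86.3] rpy [-179.96   -1.02  104.96] F [-0.2 -0.2 -1.1] w 20.7
  shift cm [ 0.08 -0.03 -0.3 ] spin -0.0 len 0.31
```

```bash
python3 -m jog '0 0 0.1 0; 0 0 0.2 0; 0 0 0.2 0'; python3 -m jog '0 0 0.1 0; 0 0 0.15 0; 0 0 0.15 0';python3 -m jog '0 0 0.1 0; 0 0 0.15 0; 0 0 0.15 0'
```

```text
time_s: 10.35
ee_pos: [0.579, 0.112, 0.0842]
tcp_rot: [-3.141, -0.018, 1.832]
force: [0.2, -0.6, -1.7]
grip_width: 0.0209
time_s: 10.65
ee_pos: [0.5791, 0.112, 0.0828]
tcp_rot: [-3.141, -0.018, 1.832]
force: [0.3, 0.4, -1.2]
grip_width: 0.0204
time_s: 10.95
ee_pos: [0.5791, 0.1121, 0.0813]
tcp_rot: [-3.141, -0.018, 1.832]
force: [0.1, 0.4, -1.1]
grip_width: 0.0206
```

```bash
python3 -m jog '0 0 0.1 0; 0 0 0.2 0; 0 0 0.2 0'; python3 -m jog '0 0 0.1 0; 0 0 0.2 0; 0 0 0.3 0; 0 0 0.3 0'
```

```text
time_s: 11.25
ee_pos: [0.579, 0.1121, 0.0792]
tcp_rot: [-3.141, -0.018, 1.832]
force: [0.2, 0.2, -0.6]
grip_width: 0.0205
time_s: 11.65
ee_pos: [0.579, 0.1121, 0.0762]
tcp_rot: [-3.141, -0.018, 1.832]
force: [-0.1, -0.4, -2.0]
grip_width: 0.0205
```

At 31 mm deep the bore is clear, so this is the good block. Continuing until the collar is down.

```bash
python3 -m jog '-0.01 0 0.2 0; -0.01 0 0.4 0; -0.01 0 0.6 0; -0.01 0 0.8 0; -0.01 0 0.8 0'; python3 -m jog '0 0 0.1 0; 0 0 0.15 0; 0 0 0.15 0'; python3 -m jog '0 0 0.05 0; 0 0 0.1 0; 0 0 0.1 0'
```

```text
time_s: 12.15
ee_pos: [0.5788, 0.1122, 0.0679]
tcp_rot: [-3.14, -0.018, 1.832]
force: [0.7, -0.0, -1.2]
grip_width: 0.0205
time_s: 12.45
ee_pos: [0.5791, 0.1122, 0.0668]
tcp_rot: [-3.141, -0.018, 1.832]
force: [-0.1, -0.6, -1.6]
grip_width: 0.0206
time_s: 12.75
ee_pos: [0.579, 0.1122, 0.0658]
tcp_rot: [-3.141, -0.018, 1.832]
force: [0.2, -0.7, -1.7]
grip_width: 0.0207
```

```bash
python3 -m jog '0 0 0.05 0; 0 0 0.05 0'; python3 -m jog '0 0 0.05 0; 0 0 0.05 0';python3 -m jog '0 0 0.05 0; 0 0 0.05 0'; python3 -c "
from h import *
im=grab_frame('scene'); crop('scene',im,310,220,70,70,8,'pics/m5.png')"
```

```text
time_s: 12.95
ee_pos: [0.5792, 0.1122, 0.0654]
tcp_rot: [-3.141, -0.018, 1.832]
force: [-0.1, 0.6, -1.1]
grip_width: 0.0209
time_s: 13.15
ee_pos: [0.5792, 0.1122, 0.0654]
tcp_rot: [-3.141, -0.018, 1.832]
force: [-1.7, 0.6, 4.1]
grip_width: 0.0205
time_s: 13.35
ee_pos: [0.5792, 0.1122, 0.0654]
tcp_rot: [3.141, -0.018, 1.832]
force: [-2.5, -0.1, 7.8]
grip_width: 0.0202
```

View pics/m5.png

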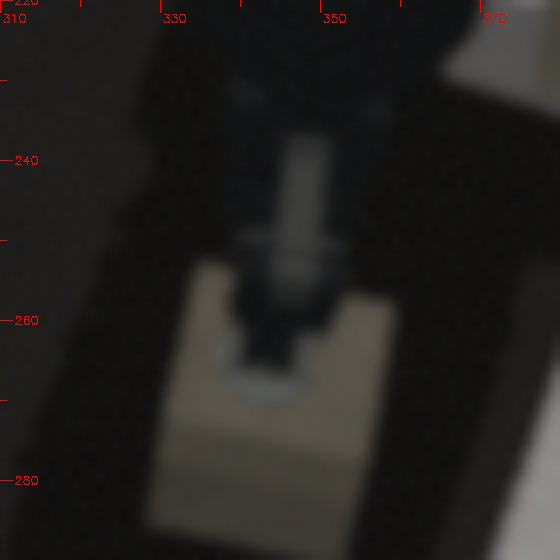

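Collar contact came at z=65.4 mm against 65.3 expected, at about 8 N, and the picture shows the collar on the block's top. Releasing.

```bash
python3 -m jog '0 0 0 0; 0 0 0 0; 0 0 0 0' 0.3; python3 -m jog '0 0 0 0; 0 0 0 0; 0 0 0 0' -1; python3 -m jog '0.05 0 -3 0; 0.1 0 -6 0; 0.16 0 -9 0; 0.16 0 -9 0'; python3 - <<'E'
from h import *
im=grab_frame('scene'); crop('scene',im,310,220,70,70,8,'pics/m6.png')
# B2 centre target
to(.522,-.0986,.15,73)
print(get_state()['q'].round(2))
E
```

```text
time_s: 13.7
ee_pos: [0.5791, 0.1122, 0.0641]
tcp_rot: [-3.141, -0.018, 1.832]
force: [-0.3, 0.4, 0.4]
grip_width: 0.0295
time_s: 14.0
ee_pos: [0.5791, 0.1122, 0.0643]
tcp_rot: [-3.141, -0.018, 1.832]
force: [0.5, 0.4, 0.2]
grip_width: 0.0721
time_s: 14.4
ee_pos: [0.582, 0.1125, 0.1591]
tcp_rot: [3.134, -0.016, 1.832]
force: [0.3, -0.7, 0.4]
grip_width: 0.0856
t 14.45 pos [580.9 112.4 156.8] rpy [179.75  -0.95 104.97] F [-1.2  0.2 -0.3] w 85.3
  shift cm [-18.87 -11.14   0.32] spin 32.0 len 21.91
[ 0.05  0.37 -0.04  1.16  0.02  1.36]
```

View pics/m6.png

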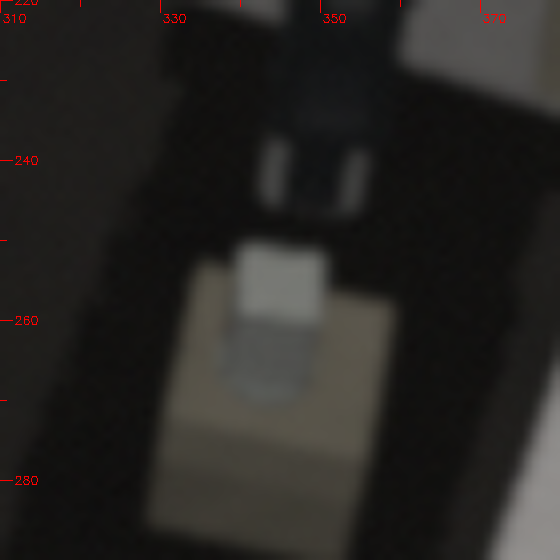

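Gauge stands home with its collar on the block and is released. Next is the other block; I'll check finger clearance to the core and jar.

```bash
python3 - <<'E'
from h import *
print('core',at('top',324,265,.07)*1000,'jar3',at('top',327,117,.062)*1000)
R=Ro.from_euler('z',73,degrees=True).as_matrix()
for d in (.057,-.057): print(np.array([.5234,-.0983])+d*np.array([np.sin(np.radians(73)),-np.cos(np.radians(73))]))
to(.5234,-.0983,.15,73)
E
```

```text
core [ 373.52172805 -158.30074685   70.        ] jar3 [ 707.38310256 -170.97660575   62.        ]
[ 0.57790937 -0.11496519]
[ 0.46889063 -0.08163481]
t 14.45 pos [580.9 112.4 156.8] rpy [179.75  -0.95 104.97] F [-1.2  0.2 -0.3] w 85.3
  shift cm [-18.88 -11.     0.32] spin 32.0 len 21.85
```

Both are well clear.

```bash
python3 -m jog '-3.8 -2.2 0 6.4; -7.6 -4.4 0 12.8; -11.4 -6.6 0 19.2; -15.2 -8.8 0 25.6; -18.88 -11 0 32'; python3 -m jog '0 0 0 0; 0 0 0 0; 0 0 0 0'; python3 - <<'E'
from h import *
to(.5234,-.0983,.12,73)
im=grab_frame('scene'); crop('scene',im,220,160,90,80,7,'pics/n1.png')
im=grab_frame('top'); crop('top',im,240,150,100,80,7,'pics/n2.png')
s=get_state();R=Ro.from_euler('xyz',s['tcp_rot']).as_matrix();p=s['ee_pos']
for n in("scene","top"):
   print(n,[np.round(proj(n,p+R@np.array((x,y,-.02))),1).tolist() for y in (.0425,-.0425) for x in (-.011,.011)])
E
```

```text
time_s: 14.95
ee_pos: [0.5202, -0.0998, 0.1497]
tcp_rot: [-3.13, -0.015, 1.269]
force: [1.1, -0.9, -0.2]
grip_width: 0.0855
time_s: 15.25
ee_pos: [0.5213, -0.0977, 0.1503]
tcp_rot: [-3.13, -0.015, 1.274]
force: [0.8, -0.1, -0.3]
grip_width: 0.0854
t 15.25 pos [521.3 -97.7 150.3] rpy [-179.35   -0.87   73.02] F [ 0.8 -0.1 -0.3] w 85.4
  shift cm [-0.04  0.26  3.03] spin 0.0 len 3.04
scene [[249.8, 189.3], [257.0, 193.8], [276.0, 170.6], [283.2, 174.7]]
top [[308.3, 176.9], [297.7, 173.8], [296.4, 218.1], [285.6, 215.0]]
```

View pics/n1.png

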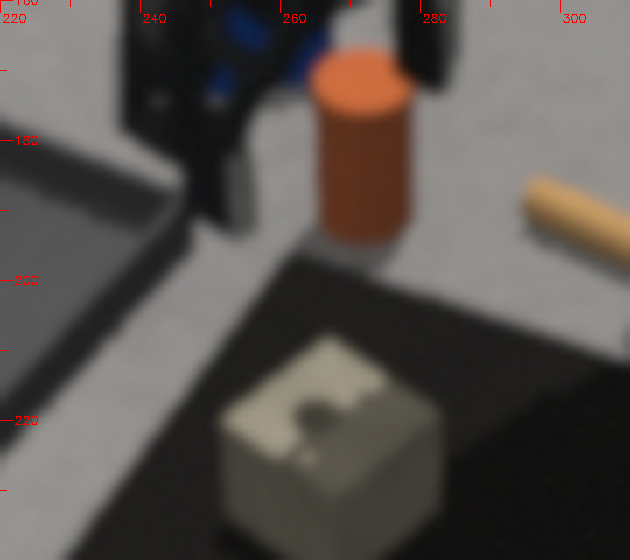

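View pics/n2.png

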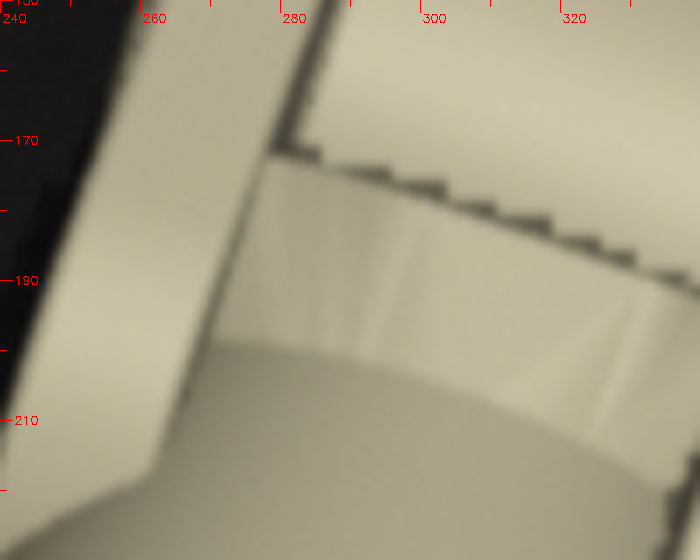

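```bash
python3 -m jog '-0.05 0.3 3 0; -0.1 0.35 6 0; -0.13 0.38 9 0; -0.13 0.38 9 0'; python3 -m jog '0 0 0 0; 0 0 0 0'; python3 - <<'E'
from h import *
to(.5234,-.0983,.022,73)
im=grab_frame('scene'); crop('scene',im,220,180,90,80,7,'pics/n3.png')
E
```

```text
time_s: 15.75
ee_pos: [0.5214, -0.0969, 0.0573]
tcp_rot: [-3.124, -0.015, 1.276]
force: [-1.6, -0.0, -0.2]
grip_width: 0.0855
time_s: 15.95
ee_pos: [0.5257, -0.0992, 0.0627]
tcp_rot: [-3.134, -0.015, 1.274]
force: [0.2, -0.4, 0.7]
grip_width: 0.0857
t 15.95 pos [525.7 -99.2  62.7] rpy [-179.58   -0.84   73.02] F [ 0.2 -0.4  0.7] w 85.7
  shift cm [-0.04 -0.22  4.07] spin 0.0 len 4.07
```

View pics/n3.png

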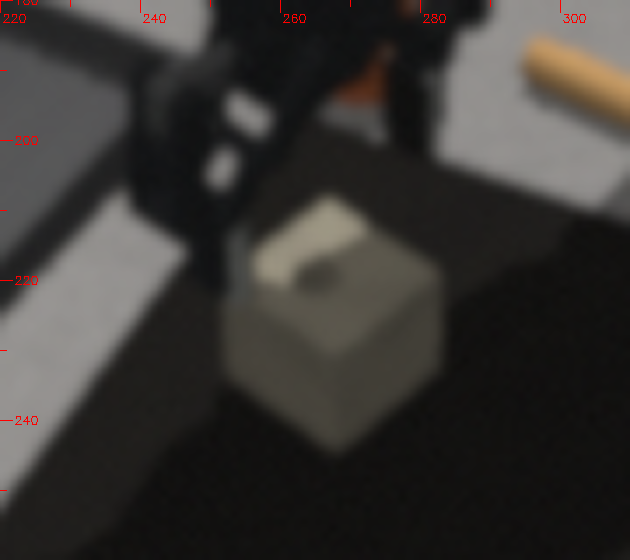

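```bash
python3 -m jog '-0.01 -0.1 1 0; -0.02 -0.2 2 0; -0.03 -0.22 3 0; -0.03 -0.22 4 0; -0.03 -0.22 4 0'; python3 -m jog '0 0 0 0; 0 0 0 0'; python3 - <<'E'
from h import *
to(.5234,-.0983,.022,73)
im=grab_frame('scene'); crop('scene',im,220,180,90,80,7,'pics/n4.png')
E
```

```text
time_s: 16.5
ee_pos: [0.5204, -0.0978, 0.0191]
tcp_rot: [-3.128, -0.015, 1.273]
force: [-1.0, 0.0, 0.5]
grip_width: 0.0855
time_s: 16.7
ee_pos: [0.5222, -0.0984, 0.0212]
tcp_rot: [-3.132, -0.015, 1.273]
force: [-0.1, -0.3, 0.4]
grip_width: 0.0854
t 16.7 pos [522.2 -98.4  21.2] rpy [-179.45   -0.85   72.95] F [-0.1 -0.3  0.4] w 85.4
  shift cm [ 0.05  0.11 -0.08] spin -0.0 len 0.14
```

View pics/n4.png

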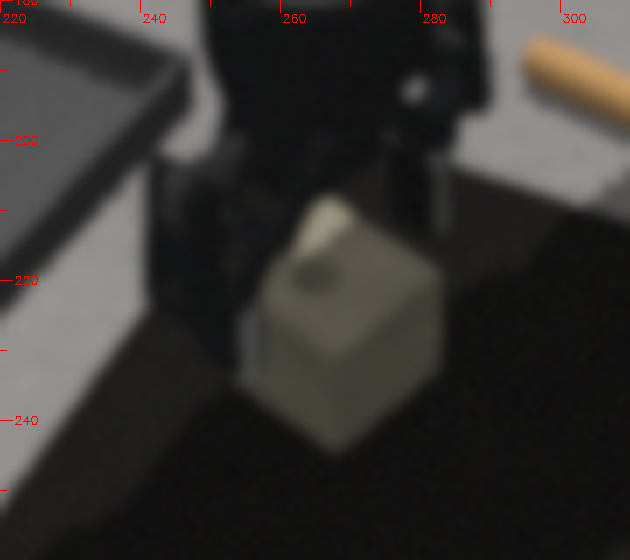

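The near finger tip (254,235) is alongside the block, with nothing else touched. Closing.

```bash
python3 -m jog '0.05 0.1 0 0; 0.05 0.1 0 0; 0.05 0.1 0 0; 0.05 0.1 0 0; 0.05 0.1 0 0' 1 30; python3 -m jog '0 0 0 0; 0 0 0 0' - 50; python3 - <<'E'
from h import *
im=grab_frame('scene'); crop('scene',im,220,180,90,80,7,'pics/n5.png')
to(.5234,-.0983,.122,73)
E
```

```text
time_s: 17.25
ee_pos: [0.5234, -0.0982, 0.0215]
tcp_rot: [-3.133, -0.015, 1.273]
force: [-1.2, -0.2, 4.4]
grip_width: 0.0532
time_s: 17.45
ee_pos: [0.5234, -0.0982, 0.0217]
tcp_rot: [-3.133, -0.015, 1.273]
force: [-0.4, 0.2, 5.4]
grip_width: 0.053
t 17.5 pos [523.4 -98.2  21.6] rpy [-179.48   -0.84   72.95] F [-1.   0.1  6.8] w 52.9
  shift cm [  0.14  -0.09 -10.03] spin -0.0 len 10.04
```

View pics/n5.png

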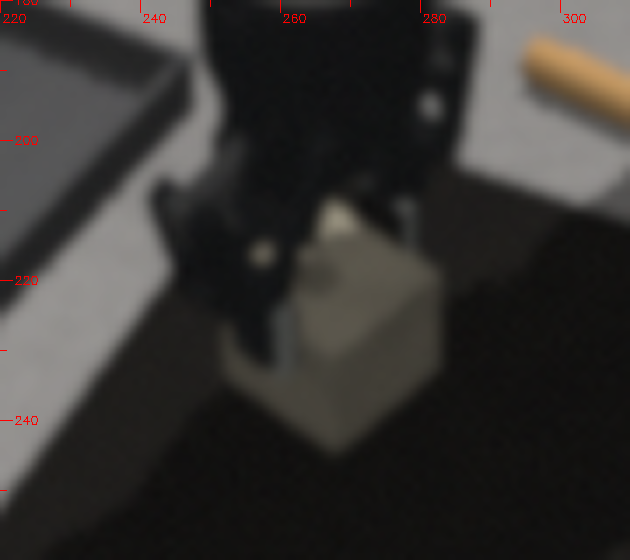

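```bash
python3 -m jog '0.03 -0.02 -2 0; 0.06 -0.04 -4 0; 0.1 -0.06 -7 0; 0.14 -0.09 -10 0; 0.14 -0.09 -10 0' - 60; python3 -m jog '0 0 0 0; 0 0 0 0'; python3 - <<'E'
from h import *
im=grab_frame('scene'); cv2.imwrite('pics/o1.png',im[:,:,::-1])
to(.496,-.291,.122,85)
E
```

```text
time_s: 18.0
ee_pos: [0.5254, -0.099, 0.1242]
tcp_rot: [-3.138, -0.014, 1.273]
force: [1.4, 0.2, -4.2]
grip_width: 0.0529
time_s: 18.2
ee_pos: [0.5217, -0.0977, 0.119]
tcp_rot: [-3.128, -0.015, 1.273]
force: [-0.3, -0.4, -3.6]
grip_width: 0.0529
t 18.25 pos [521.6 -97.7 118.9] rpy [-179.21   -0.86   72.95] F [ 0.4  0.3 -3.9] w 52.7
  shift cm [-19.23   3.21  -0.64] spin -12.1 len 19.5
```

View pics/o1.png

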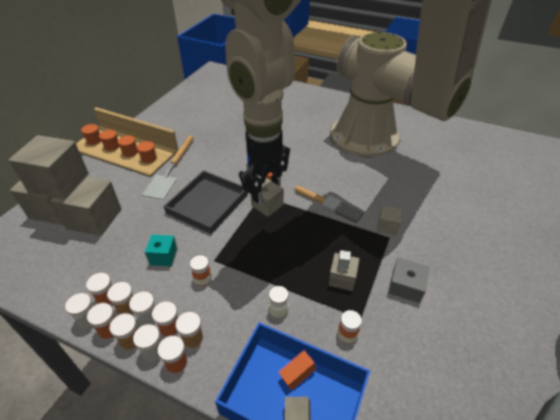

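The block is held (3.9 N down, at (266,197)); the gauge stands in the other block (344,265), and the tray is at (206,200). Moving over the tray.

```bash
python3 -c "
from h import *
print(np.mean([at('scene',u,v,.028) for u,v in ((203,173),(247,186),(211,228),(165,207))],0))"
python3 -m jog '-3.8 0.6 0 -2.4; -7.7 1.3 0 -4.8; -11.5 1.9 0 -7.2; -15.4 2.6 0 -9.6; -19.2 3.2 0 -12'; python3 -m jog '0 0 0 0; 0 0 0 0; 0 0 0 0'; python3 - <<'E'
from h import *
im=grab_frame('scene'); crop('scene',im,150,130,110,110,5,'pics/o2.png')
to(.496,-.291,.04,85)
E
```

```text
[ 0.49893825 -0.2875683   0.028     ]
time_s: 18.75
ee_pos: [0.4963, -0.292, 0.116]
tcp_rot: [-3.133, -0.018, 1.484]
force: [0.9, 0.8, -3.9]
grip_width: 0.0525
time_s: 19.05
ee_pos: [0.4967, -0.2899, 0.1166]
tcp_rot: [-3.133, -0.018, 1.483]
force: [0.1, -0.8, -3.7]
grip_width: 0.0526
t 19.1 pos [ 497.  -289.7  117. ] rpy [-179.52   -1.03   85.01] F [-0.8  0.4 -3.9] w 52.6
  shift cm [-0.28 -0.02  7.7 ] spin 0.0 len 7.7
```

View pics/o2.png

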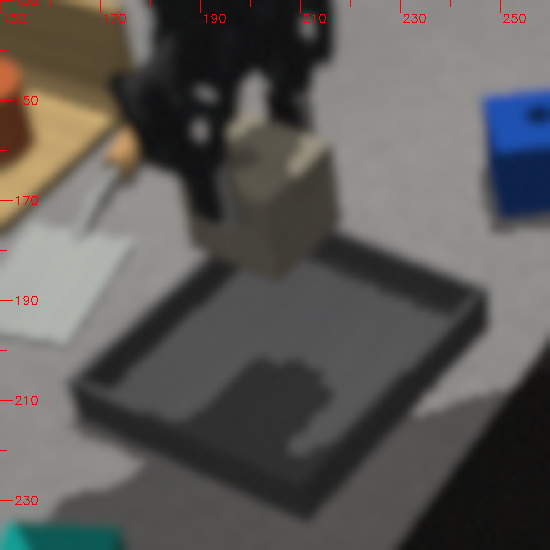

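```bash
python3 -m jog '0 0 2 0; -0.06 0 4 0; -0.1 0 6 0; -0.13 0 7.6 0; -0.13 0 7.6 0'; python3 -m jog '0 0 0 0; 0 0 0 0'; python3 -m jog '0 0 0.3 0; -0.01 0 0.6 0; -0.02 0 0.9 0; -0.02 0 1.2 0; -0.02 0 1.2 0'; python3 -c "
from h import *
to(.496,-.29,.0226,85)"
```

```text
time_s: 19.6
ee_pos: [0.4954, -0.2883, 0.0395]
tcp_rot: [-3.131, -0.02, 1.485]
force: [-0.5, -0.0, -4.5]
grip_width: 0.0529
time_s: 19.8
ee_pos: [0.4978, -0.2911, 0.0431]
tcp_rot: [-3.137, -0.016, 1.484]
force: [-0.5, 0.6, -4.6]
grip_width: 0.0527
time_s: 20.3
ee_pos: [0.4965, -0.2909, 0.0293]
tcp_rot: [-3.134, -0.017, 1.483]
force: [-0.7, -0.3, -3.1]
grip_width: 0.0529
t 20.3 pos [ 496.5 -290.9   29.3] rpy [-179.57   -0.98   84.95] F [-0.7 -0.3 -3.1] w 52.9
  shift cm [ 0.07 -0.05  0.67] spin -0.1 len 0.68
```

```bash
python3 -m jog '0 0 0.15 0; 0 0 0.3 0; 0 0 0.4 0; 0 0 0.4 0'; python3 -m jog '0 0 0.1 0; 0 0 0.1 0'; python3 -m jog '0 0 0.1 0; 0 0 0.1 0';  python3 -c "
from h import *
to(.496,-.29,.0226,85)"
```

```text
time_s: 20.7
ee_pos: [0.4967, -0.291, 0.0258]
tcp_rot: [-3.135, -0.017, 1.483]
force: [-0.2, -1.1, -3.3]
grip_width: 0.0525
time_s: 20.9
ee_pos: [0.4968, -0.291, 0.0248]
tcp_rot: [-3.135, -0.017, 1.483]
force: [-0.2, -0.3, -3.8]
grip_width: 0.053
time_s: 21.1
ee_pos: [0.4968, -0.291, 0.0238]
tcp_rot: [-3.135, -0.017, 1.483]
force: [-0.5, -0.5, -4.5]
grip_width: 0.0527
t 21.1 pos [ 496.8 -291.    23.8] rpy [-179.61   -0.95   84.96] F [-0.5 -0.5 -4.5] w 52.7
  shift cm [ 0.09 -0.08  0.12] spin -0.0 len 0.18
```

```bash
python3 -m jog '0 0 0.1 0; 0 0 0.1 0'; python3 -m jog '0 0 0.05 0; 0 0 0.05 0';python3 -m jog '0 0 0.05 0; 0 0 0.05 0'
```

```text
time_s: 21.3
ee_pos: [0.4968, -0.291, 0.0228]
tcp_rot: [-3.135, -0.017, 1.483]
force: [-0.4, 0.2, -3.2]
grip_width: 0.0528
time_s: 21.5
ee_pos: [0.4968, -0.291, 0.0224]
tcp_rot: [-3.135, -0.017, 1.483]
force: [1.1, 0.1, -4.3]
grip_width: 0.053
time_s: 21.7
ee_pos: [0.4969, -0.291, 0.0219]
tcp_rot: [-3.135, -0.016, 1.483]
force: [1.6, -0.7, -4.0]
grip_width: 0.0527
```

```bash
python3 -m jog '0 0 0.05 0; 0 0 0.05 0';python3 -m jog '0 0 0.05 0; 0 0 0.05 0'; python3 -m jog '0 0 0.05 0; 0 0 0.05 0'
```

```text
time_s: 21.9
ee_pos: [0.4969, -0.291, 0.0218]
tcp_rot: [-3.135, -0.016, 1.483]
force: [-0.5, 1.8, 0.8]
grip_width: 0.0526
time_s: 22.1
ee_pos: [0.4969, -0.291, 0.0218]
tcp_rot: [-3.135, -0.016, 1.483]
force: [-1.8, 2.3, 6.0]
grip_width: 0.0528
time_s: 22.3
ee_pos: [0.4969, -0.291, 0.0218]
tcp_rot: [-3.136, -0.016, 1.483]
force: [-2.2, 3.1, 8.0]
grip_width: 0.0526
```

Contact with the tray floor at about 8 N. Opening, then retreating upward.

```bash
python3 -m jog '0 0 0 0; 0 0 0 0; 0 0 0 0; 0 0 0 0; 0 0 0 0' -1; python3 -m jog '0.03 0 -2 0; 0.06 0 -4 0; 0.1 0 -7 0; 0.15 0 -11 0; 0.2 0 -15 0';python3 -m jog '-3 0 0 0; -6 0 0 0; -9 0 0 0; -9 0 0 0'; python3 - <<'E'
from h import *
im=grab_frame('scene'); crop('scene',im,150,140,240,150,3,'pics/p1.png')
im=grab_frame('top'); crop('top',im,110,90,330,200,2,'pics/p2.png')
print(get_state()['ee_pos'],get_state()['grip_width'])
E
```

```text
time_s: 22.8
ee_pos: [0.4968, -0.291, 0.0203]
tcp_rot: [-3.135, -0.017, 1.483]
force: [-0.4, -0.4, 0.2]
grip_width: 0.0853
time_s: 23.3
ee_pos: [0.4973, -0.2912, 0.1713]
tcp_rot: [-3.134, -0.017, 1.483]
force: [0.1, -0.4, -0.1]
grip_width: 0.086
time_s: 23.7
ee_pos: [0.4894, -0.3848, 0.1685]
tcp_rot: [-3.135, -0.015, 1.479]
force: [0.9, 0.5, 0.9]
grip_width: 0.0852
[ 0.48946005 -0.38149228  0.16841306] 0.08558205932840417
```

View pics/p1.png

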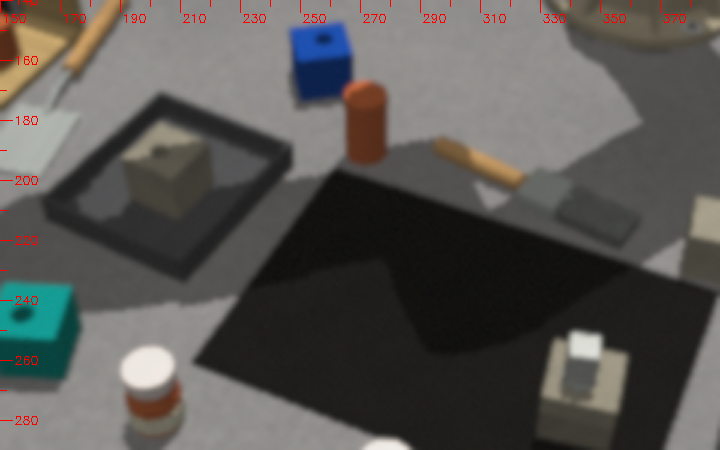

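View pics/p2.png

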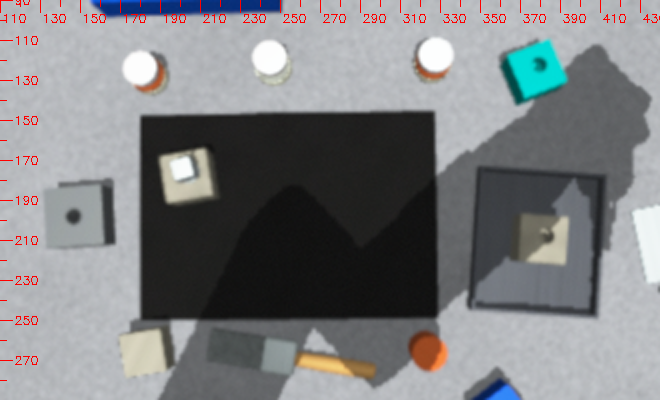

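Both pictures show the block upright in mid-tray (scene (206,195), top (376,206)), the gauge upright in the other block, and the bystanders in place. One numeric check before handing in.

```bash
python3 - <<'E'
from h import *
im=grab_frame('scene'); crop('scene',im,325,240,45,55,11,'pics/q1.png')
im=grab_frame('top'); crop('top',im,185,155,40,40,14,'pics/q2.png')
E
```

```text
(no output)
```

View pics/q1.png

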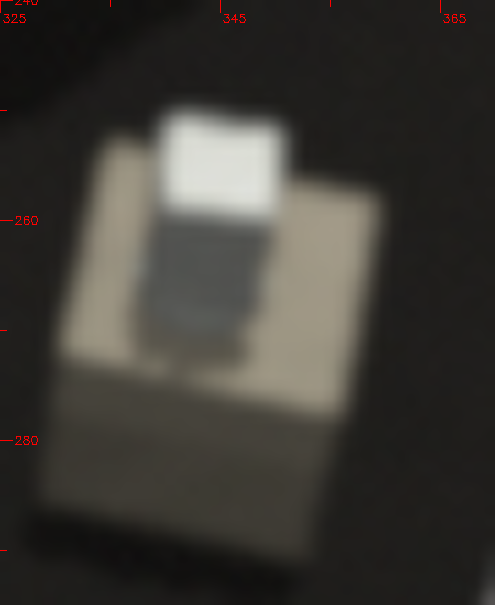

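View pics/q2.png

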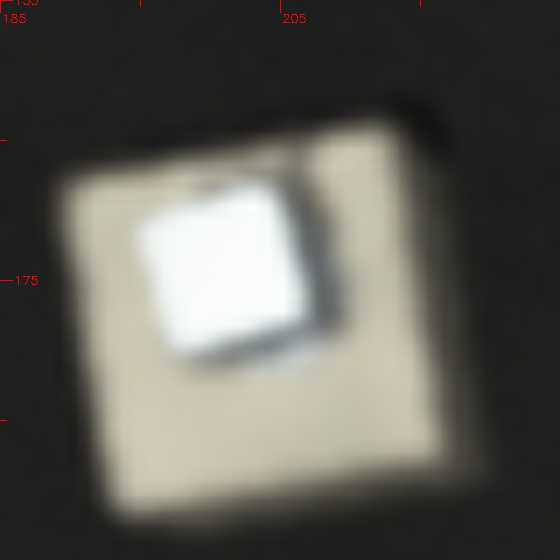

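```bash
python3 - <<'E'
from h import *
f=lambda a,b,x0,y0,s:(x0+(a+.5)/s-.5,y0+(b+.5)/s-.5)
print(tri(f(222,164,325,240,11),f(224,266,185,155,14)))
print(np.mean([at('top',*f(a,b,185,155,14),.054) for a,b in((65,185),(395,125),(440,462),(115,515))],0))
print(at('top',376.5,206,.055), at('top',224/14+184.5,266/14+154.5,.092))
hand_in()
E
```

```text
(array([578.3, 112.3,  90.6]), np.float64(0.2649403002206379))
[0.57348563 0.11534069 0.054     ]
[ 0.50367658 -0.28056635  0.055     ] [0.57825228 0.1119297  0.092     ]
the job is handed in; nothing more can be done
```

The job is done and handed in. The gauge stands fully home in the clear block, and the other block is upright in the scrap tray.

- **Gauge:** I took it from the stand and tried the bore nearest the stand first. It went in freely past the 22 mm grout depth and down to the collar, with about 8 N at contact. I left it there, so I never tried the other block's bore and only inferred that it is the choked one.
- **Other block:** I set it down gently in the middle of the tray, also at about 8 N, then backed the gripper away to free air.
- **Last checks:**
  - The gauge top triangulated to z = 90.6 mm against 92 mm expected, which is within the camera error, and its axis sits on the bore.
  - Its block is within about 1 mm of where it started.
  - The tray block is about 13 mm from the tray centre.
  - The bystanders looked unmoved in the pictures; I did not measure them.
- **What disagreed:**
  - Seen from the cameras, the fingertips with the gripper open sat about 30 mm higher than the stated tool geometry, so I set grasp heights by sight.
  - Early on, joint 6 hit its limit and left the wrist tilted about 1° for the rest of the job. Gripping the gauge on its other pair of faces meant this caused no trouble.

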